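# Swap the transport cap for the control knob on a purge valve and hold it pressed

## Robot

A 6-joint arm with a two-finger parallel gripper is mounted at the origin on the work surface. World frame = base frame: x ahead of the robot, y to its left, z up, the work surface at z = 0. Lengths are in m, angles in rad, forces in N, time in s.
With the tool pointing down it reaches from about 0.225 to 0.725 m from the base axis. Payload 3.1 kg.
Tool frame: the origin (TCP) lies midway between the tips of the shut fingers; the grasp point (between the pads) lies 19 mm behind it; x points along the fingers, y is the direction in which the jaws open and shut, and the axes are right-handed (so a half turn about x gives the same grasp; the last joint's range is limited). The gripper opens to 85 mm and grips with 20 to 120 N. Pads are 22 mm wide; open, the fingers measure 114 mm over their backs; the gripper's body (76 mm by 85 mm) begins 54 mm behind the grasp point. The pads swing forward as they close: fully open they stand 13 mm farther back than shut.
Start: joints at [-1.453, 0.048, 0.099, 1.622, 0, 1.443], TCP at [0.128, -0.509, 0.231] pointing down, gripper open.
Joint ranges: [-2.91, 2.91], [-0.99, 1.94], [-1.21, 1.42], [-2.12, 2.29], [-1.49, 1.47], [-3.14, 3.14]. Speed limits (rad/s): [2.79, 2.79, 3.14, 3.14, 3.14, 3.14].

## Interface

Orientations are given as a unit quaternion [w, x, y, z].
In Python, from cell import r gives the robot as it stands.
- The arm moves only by the tool apply_moves, never from a script. Its argument "targets" is a list of rows, each a list of 2 entries, a list of its own where there are three numbers: the shift along the tool's x, y, z in m, then the turn, a rotation vector about the tool's x, y, z in rad. In form: [[[dx, dy, dz], [rx, ry, rz]], ...]. A call has 1 to 8 rows; each row shifts and turns the commanded pose from where the row before left it, along the tool's axes as they then stand; what a row does not reach is not made up. A row lasts 1/8 s, in which the tool goes at most 62.5 mm and 10.7 degrees, less where a joint would pass 70% of its speed; a pose out of reach is approached as far as the arm can. A call with a gripper value outside its range is refused whole. "fingers" is the closure, from -1 (fully open) to 1 (shut), set as the call begins (left out, the last holds). The fingers move at their own pace and stop on an object; "force" is the grip in N (left out, the last holds). Time passes only in rows, so rows that do not move let the fingers close. It gives the time, the measured TCP pose, the force and the opening at its end, in the units of the state.
- r.get_state(): the state, without advancing time (a new reading comes with each control period).
- r.capture(name): name is "scene" or "top" or "wrist"; returns a dict with "image" (420x560x3 uint8, red, green, blue), "z_map" (420x560 float32, m along the optical axis (not along the pixel's ray), 0 where there is no reading), "fovy" (degrees; the focal length in pixels is half the picture's height over the tangent of half this angle, whatever the lens; pixels are square), "cx", "cy" (the principal point, pixels), "R" (3x3) and "t" (3): a world point X has camera coordinates R X + t. Camera axes: x right, y down, z forward; pixel columns grow to the right and rows downward; lengths in m; the calibration is good to about 2 mm. A picture is of the moment at which its call begins.
- r.close_job(): hands the job in, once; it reports no verdict.
Trained networks look in a picture, given as the dict that the camera call returned (one of the last four; its "shot" number tells which), for a name from the list of things; names that differ only in an ending like _2 or _b are one class to them, and where a whole thing is asked for, a point or a joint stands for the part that bears it (a point fixed in the world has none). Each returns a list of dicts, best first, with "p" (0 to 1); they miss things now and then, are a little off and sometimes report something else, mostly with a low value. They report only what shows in the picture. A call takes as long as a camera call. They do not tell look-alikes from the thing itself.
- r.masks_of(picture, name): "mask" (420x560 bool, what is visible of it) and "extent" ([left, top, width, height] in pixels, round what is visible of it).
The state is a dict: "t": time; "joint_positions": joint angles; "joint_vel": joint speeds; "tau": joint torques, N m; "eef_pos": TCP position; "eef_rot": TCP orientation; "force": force on the tool from outside, world axes, zero at the start; "wrist_torque": the same for the moment, N m; "finger_gap": finger opening in m.
Only numpy, scipy, OpenCV 4.12 (cv2) and the standard library are available. Lean on these libraries where they do the work, as an engineer would, in place of code of your own. Each camera call takes 0.05 s, during which the arm holds its last target.

## Task

Take the protective cap off the valve and hang it by its side loop on the hook of the stand, and let go of it. Then fit the black bar knob on the valve's D-shaped spindle, flat to flat and fully home, and press it all the way down against the spindle's spring. Finish while still holding the knob pressed down with the gripper - do not let go - and leave the elbow, the coupling and the tray of fittings where they are.

Things in the scene. Friction and masses are not known exactly. Their poses are not given: they have to be found in the camera images.
- valve: Brass valve on a fixed 110 x 110 x 8 mm steel plate. Origin: centre of the plate's underside, below the spindle's axis; z up. A copper outlet stub sticks out level to 72 mm from the axis towards the valve's +x (34 mm high) and shows which way the spindle's flat faces. Its round flat top is 56 mm across, 60 mm high; the cap rests on it at the start and hides the spindle.
- spindle_seat (a point): Centre of the shoulder of the steel D-shaped spindle, on its axis, 72 mm above the bench when up. The shaft rises 20 mm above this point: 16 mm diameter, one flat 4.5 mm from the axis facing +x (as the valve's +x), 2 mm chamfer at the tip. The shoulder is 24 mm across; the knob's underside lands on it. z up. It does not turn; it sinks with the spindle.
- spindle (a joint): How far the spindle is pressed down, in m: 0 = up (rest), 0.006 = down on its stop. Spring: about 4 N to start it, 10 N at 6 mm; comes back up when let go.
- cap: Loose white plastic cap, about 70 g: an upside-down cup, outer diameter 46 mm, 45 mm high, wall 4 mm, 40 mm deep inside, open below. The spindle inside stands 32 mm above the valve's top, so lift it 40 mm straight up first. A flat side loop like a mug's handle sticks out to its +y, at the start roughly to the robot's left. Origin: centre of its open underside; z up.
- cap_mid (a point): Centre of the cap's round body, 22.5 mm above its rim. Same axes as the cap. Grip the body across its 46 mm diameter along x (the loop is in the way along y).
- cap_loop (a point): Centre of the opening of the cap's side loop: 34 mm from the cap's axis along +y, 22 mm above the rim. The opening is 22 mm wide (y) and 34 mm high (z), open along the cap's x; strap 4 mm thick and 10 mm wide. Outermost point of the loop 49 mm from the cap's axis.
- hook: Fixed steel stand: round foot 90 mm across and 12 mm high, post 14 mm thick and 192 mm high, and one level arm, 8 mm thick, its axis 180 mm above the bench, reaching from the post towards -x of the stand. Origin: centre of the foot's underside; z up. Let go, the cap swings down to hang under the arm.
- hook_mid (a point): Point on the axis of the hook's level arm, 45 mm out from the post's axis, 180 mm above the bench: the place for the loop. Axes as the stand (arm runs along x, free end towards -x).
- hook_tip (a point): Centre of the rounded free end of the hook: 85 mm from the post's axis towards -x of the stand, 10 mm above the arm's axis (the last 10 mm slope up to it). 8 mm thick.
- knob: Loose black plastic bar knob, about 60 g, 51 mm high, standing on the bench on its round hub (32 mm across, 27 mm high). On the hub is a bar grip along x: 16 mm wide (y), 50 mm long, 27 to 51 mm high; a pointed sloping nose lengthens its +x end to 41 mm from the axis. White line on top. Origin: centre of the underside; z up.
- knob_mid (a point): Centre of the knob, 25.5 mm above its underside, on its axis. Same axes. Grip the bar above the hub, across y.
- knob_foot (a point): Centre of the knob's underside, the mouth of its D-shaped bore: 22 mm deep, 18 mm across, its flat 5.5 mm from the axis on the nose side (+x). So the nose must point as the spindle's flat and the outlet stub do, within about 8 degrees. Same axes as the knob. Lies on the spindle's shoulder centre when the knob is fully home.
- elbow: Loose copper elbow lying on the bench, legs 34 mm long along its +x and +y, 25 mm thick. To be left alone. Origin: under its corner.
- coupling: Loose brass coupling, a ring 36 mm across and 34 mm high. To be left alone. Origin: centre of its underside.
- tray: Loose clear tray of copper fittings, 100 x 150 x 45 mm (x, y, z), 0.7 kg. To be left alone. Origin: centre of its underside.
Not all that is in view belongs to the job. What is shaped like the hook but blue or red is not meant.

How it is judged:
By the outcome, as a careful person would: the job done as asked, in the order asked, and still so for the second after the job is handed in, while the arm keeps its last pose, push and grip.
It also fails if it takes over 58 s, if anything falls off the work surface, if the arm or the gripper's body presses on something with over 40 N, if the wrist force passes 120 N, or if a joint passes its speed limit or range.

## Working session

There is one attempt and no reset: what is moved stays moved. The work goes in short steps, Python scripts to look and compute and a tool call to move; the robot and the scene stay as the last step left them, time stands still between calls to the robot, and variables do not carry over. Pictures are saved under pics/ and viewed, and the job is handed in when it is done.

Besides the shell and the picture viewer there is one more tool, called by a JSON object that holds its "name" and its "arguments", one argument or row to a line. apply_moves: Moves the arm, as the interface text tells. Its arguments: {"type":"object","properties":{"targets":{"type":"array","items":{"type":"array"}},"fingers":{"type":"number"},"force":{"type":"number"}},"required":["targets"]}

```bash
ls; mkdir -p pics; python3 - <<'E'
from cell import r
import cv2
print(r.get_state())
for n in ["scene","top","wrist"]:
    p=r.capture(n); cv2.imwrite(f"pics/{n}0.png",p["image"][:,:,::-1]); print(n,p["fovy"],p["cx"],p["cy"],p["R"],p["t"],p["shot"])
E
```

```text
pics
{'t': 0.0, 'joint_positions': array([-1.45279911e+00,  4.87637699e-02,  9.75710925e-02,  1.62199876e+00,
       -1.05819089e-05,  1.44295942e+00]), 'joint_vel': array([-0.00024   ,  0.00030155,  0.00068765, -0.00071471,  0.00143362,
        0.00142938]), 'tau': array([-2.63361499e-04, -3.38783991e+01,  3.20014071e+01,  2.03167589e-02,
       -2.28432864e-04,  6.11047980e-06]), 'eef_pos': array([ 0.12765904, -0.50860401,  0.23009699]), 'eef_rot': array([ 0.08584993,  0.70177173,  0.08754354, -0.70177088]), 'force': array([-0.0356078 , -0.25094328,  0.42937154]), 'wrist_torque': array([-0.03532696,  0.00289266,  0.0008039 ]), 'finger_gap': 0.0851804645220791}
scene 51.40994905603714 289.76891815835444 200.14721735191688 [[ 0.10868857  0.99396762 -0.01466879]
 [ 0.8115617  -0.09724504 -0.57611719]
 [-0.57406829  0.05071273 -0.81723547]] [-0.07980911 -0.3815945   1.36090232] 1
top 50.06161722729169 282.16931951727094 205.40864788527279 [[ 0.00301607 -0.99970822 -0.023966  ]
 [-0.98062228  0.00173783 -0.19590027]
 [ 0.19588476  0.02409245 -0.98033092]] [0.0315183  0.57463966 1.18142141] 2
wrist 62.40895634652686 283.3127719654642 211.92782853634026 [[ 0.2443886  -0.96967584 -0.00172767]
 [-0.91690014 -0.23166653  0.32499963]
 [-0.31554453 -0.0778421  -0.94571256]] [-0.52481238 -0.04314365  0.38092764] 3
```

View pics/scene0.png

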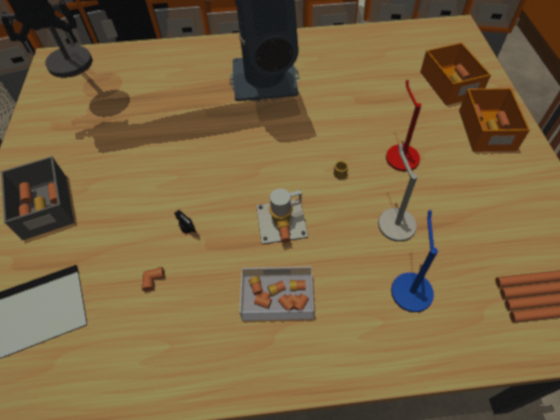

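View pics/top0.png

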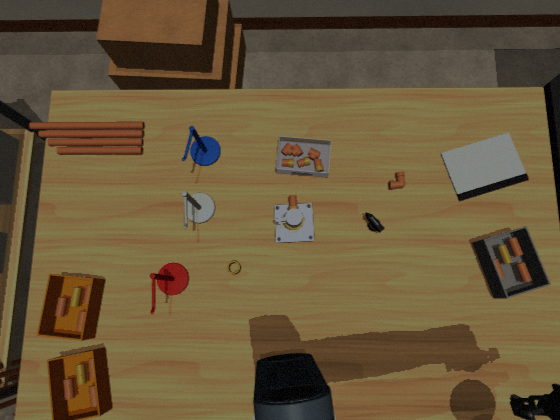

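View pics/wrist0.png

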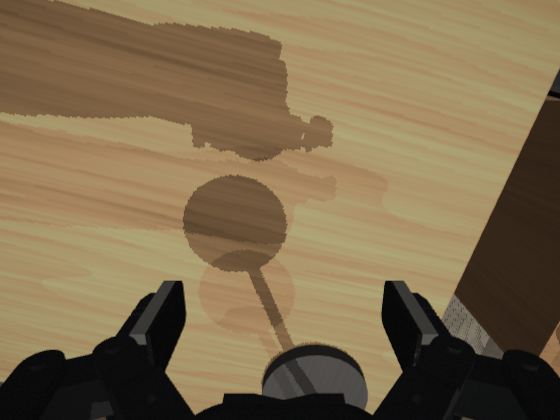

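The scene picture shows three hook-shaped stands: red (404,155), grey steel (398,222) and blue (412,290). The grey one fits, since blue and red are excluded. The capped valve is at (282,215), the knob at (185,222), the coupling at (341,170), the elbow at (152,278) and the tray at (278,294). Next I measure them and confirm with crops.

```bash
cat > h.py <<'E'
import numpy as np, cv2
from cell import r
def cloud(p):
    H,W=p["z_map"].shape; f=H/2/np.tan(np.radians(p["fovy"])/2)
    u,v=np.meshgrid(np.arange(W),np.arange(H)); z=p["z_map"]
    C=np.stack([(u-p["cx"])/f*z,(v-p["cy"])/f*z,z],-1)
    X=(C-p["t"])@p["R"]; X[z==0]=np.nan
    return X
def proj(p,X):
    H=p["z_map"].shape[0]; f=H/2/np.tan(np.radians(p["fovy"])/2)
    c=np.asarray(X)@p["R"].T+p["t"]; return np.stack([c[...,0]/c[...,2]*f+p["cx"],c[...,1]/c[...,2]*f+p["cy"]],-1)
def best(p,name):
    m=r.masks_of(p,name); return m
E
python3 - <<'E'
from h import *
np.set_printoptions(precision=4,suppress=True)
for n in ["scene","top"]:
    p=r.capture(n); X=cloud(p); np.savez(f"{n}.npz",X=X,**{k:p[k] for k in ("image","z_map","fovy","cx","cy","R","t")})
    for nm in ["valve","cap","hook","knob","elbow","coupling","tray"]:
        for d in r.masks_of(p,nm)[:4]:
            P=X[d["mask"]]; P=P[~np.isnan(P[:,0])]
            print(n,nm,round(d["p"],2),d["extent"],len(P),np.median(P,0),P.min(0),P.max(0))
    im=p["image"][:,:,::-1]
    if n=="scene": a=im[80:330,120:460]
    else: a=im[120:320,140:420]
    a=cv2.resize(a,None,fx=2.3,fy=2.3,interpolation=cv2.INTER_CUBIC); cv2.imwrite(f"pics/{n}crop.png",a)
E
```

```text
scene valve 0.91 [257.9, 207.6, 49.4, 36.4] 1524 [ 0.5588 -0.0044  0.0097] [ 0.4837 -0.0554 -0.0023] [0.6092 0.0593 0.0679]
scene valve 0.71 [139.3, 266.1, 24.2, 26.0] 349 [ 0.6555 -0.298   0.0213] [ 0.6319 -0.3229 -0.001 ] [ 0.6817 -0.2724  0.0288]
scene cap 0.25 [380.4, 144.0, 38.8, 96.2] 1348 [0.5833 0.2684 0.0136] [ 0.4254  0.2274 -0.0021] [0.6246 0.3571 0.196 ]
scene hook 0.94 [388.2, 210.8, 51.0, 103.6] 1743 [0.7536 0.2595 0.0136] [ 0.5891  0.2171 -0.0022] [0.7947 0.352  0.1964]
scene hook 0.88 [377.3, 144.0, 41.9, 96.9] 1455 [0.5833 0.2684 0.0135] [ 0.4254  0.2266 -0.0034] [0.6246 0.3537 0.196 ]
scene hook 0.83 [387.3, 82.4, 29.8, 88.1] 904 [0.3811 0.335  0.014 ] [ 0.1675  0.2943 -0.0028] [0.4205 0.4362 0.1946]
scene knob 0.84 [179.1, 209.5, 14.8, 26.4] 277 [ 0.5385 -0.2243  0.0479] [ 0.484  -0.25   -0.0017] [ 0.5587 -0.1999  0.0562]
scene elbow 0.73 [142.4, 268.2, 22.4, 24.5] 334 [ 0.6548 -0.298   0.0214] [ 0.6251 -0.3231 -0.0016] [ 0.6817 -0.2724  0.0288]
scene elbow 0.37 [376.8, 146.4, 39.6, 94.9] 1390 [0.5832 0.2688 0.0137] [ 0.3851  0.2274 -0.003 ] [0.6246 0.3537 0.196 ]

[... 868 characters left out ...]
.7, 18.9, 15.1] 166 [ 0.65   -0.3002  0.0202] [ 0.6342 -0.3163  0.0009] [ 0.6791 -0.2737  0.0315]
top coupling 0.63 [228.8, 259.0, 14.6, 16.2] 90 [0.4106 0.1664 0.0305] [ 0.3911  0.148  -0.0067] [0.4263 0.1835 0.0388]
top coupling 0.31 [182.9, 190.5, 28.7, 38.3] 837 [0.573  0.2665 0.0123] [ 0.4937  0.2277 -0.0032] [0.6215 0.3077 0.1971]
top coupling 0.26 [273.0, 135.9, 60.7, 41.6] 1951 [ 0.7314 -0.0276  0.0186] [ 0.669  -0.1069 -0.0057] [0.7969 0.0506 0.0513]
top tray 0.7 [180.3, 193.3, 32.7, 36.1] 821 [0.5734 0.2668 0.0124] [ 0.494   0.2284 -0.0032] [0.6232 0.3077 0.1959]
top tray 0.67 [274.3, 133.3, 59.4, 41.2] 2033 [ 0.7311 -0.0271  0.0186] [ 0.6687 -0.1069 -0.0057] [0.8017 0.0547 0.0513]
```

View pics/scenecrop.png

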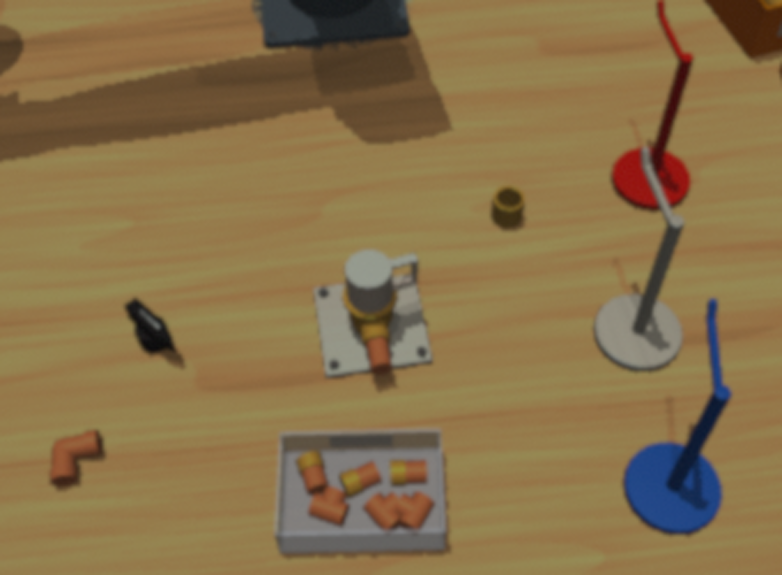

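View pics/topcrop.png

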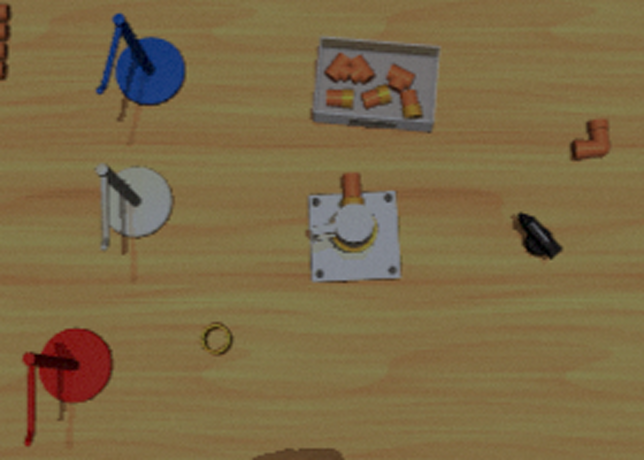

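```bash
python3 - <<'E'
import numpy as np, cv2
from scipy.optimize import least_squares
np.set_printoptions(precision=4,suppress=True)
def circ(P,R=None):
    c0=P.mean(0)
    if R: s=least_squares(lambda q:np.hypot(*(P-q).T)-R,c0,loss='soft_l1',f_scale=.002); return s.x
for n in ["scene","top"]:
    d=np.load(n+".npz"); X=d["X"].reshape(-1,3); I=d["image"].reshape(-1,3).astype(int)
    z=X[:,2]
    def box(x0,x1,y0,y1,z0,z1): return (X[:,0]>x0)&(X[:,0]<x1)&(X[:,1]>y0)&(X[:,1]<y1)&(z>z0)&(z<z1)
    m=box(.47,.6,-.07,.07,.1,.112); P=X[m]
    (c,rad)=cv2.minEnclosingCircle(P[:,:2].astype(np.float32)); print(n,"captop",P[:,2].mean(),np.median(P,0),c,rad,len(P))
    # disc only: remove loop
    # plate
    m=box(.45,.65,-.09,.09,.005,.012)&(np.ptp(I,axis=1)<45); P=X[m]; print("plate",len(P),P[:,2].mean(),cv2.minAreaRect((P[:,:2]*1000).astype(np.float32)))
    # stub
    m=box(.55,.63,-.05,.05,.028,.056); P=X[m]; print("stub",len(P),P.mean(0),P.max(0),P.min(0))
    if len(P)>20:
        top=P[P[:,2]>P[:,2].max()-.008]; print(" top line",np.polyfit(top[:,0],top[:,1],1))
    # hook
    m=box(.5,.65,.2,.34,.009,.016); P=X[m]; c,rad=cv2.minEnclosingCircle(P[:,:2].astype(np.float32)); print("foot",c,rad,len(P))
    m=box(.46,.65,.2,.34,.17,.21); P=X[m]; print("arm",len(P),P.min(0),P.max(0)); 
    ln=cv2.fitLine(P[:,:2].astype(np.float32),cv2.DIST_HUBER,0,.001,.001).ravel(); print(" line",ln,np.degrees(np.arctan2(ln[1],ln[0])))
    for lo in np.arange(.48,.6,.02):
        q=P[(P[:,0]>lo)&(P[:,0]<lo+.02)]
        if len(q): print("   ",lo,len(q),q.mean(0),q[:,2].max())
    m=box(.46,.62,-.29,-.15,.04,.06); P=X[m]; print("knob",len(P),P.min(0),P.max(0),np.median(P[:,2]),cv2.minAreaRect((P[:,:2]*1000).astype(np.float32)))
    m=box(.52,.6,.02,.07,.062,.112)|box(.47,.6,.03,.07,.062,.112);P=X[m];print("loop",len(P));print(P[:: max(1,len(P)//25)])
E
```

```text
scene captop 0.10525735031774187 [0.5353 0.0033 0.1054] (0.5341846346855164, 0.012972304597496986) 0.03577476739883423 340
plate 1034 0.008826191730297679 ((536.2261352539062, 0.314605712890625), (112.27761840820312, 109.9200668334961), 3.377406597137451)
stub 276 [0.5815 0.0017 0.0436] [0.6092 0.0166 0.056 ] [ 0.5509 -0.0167  0.0282]
 top line [ 0.093  -0.0511]
foot (0.5789862275123596, 0.2718777060508728) 0.04594532400369644 845
arm 203 [0.4907 0.2621 0.1707] [0.5869 0.2791 0.196 ]
 line [0.9979 0.0652 0.5483 0.2687] 3.7363238
    0.48 17 [0.4957 0.2653 0.1915] 0.19604427813218622
    0.5 34 [0.5092 0.266  0.1848] 0.1929326525956321
    0.52 32 [0.5303 0.2675 0.1839] 0.1865579705158132
    0.54 32 [0.5507 0.2693 0.1836] 0.18688398447925778
    0.56 35 [0.5727 0.27   0.1869] 0.19549585473874012
    0.5800000000000001 53 [0.5835 0.271  0.1838] 0.1950815961804323
knob 185 [ 0.5048 -0.2469  0.04  ] [ 0.5587 -0.1999  0.0562] 0.05064043003851387 ((532.8815307617188, -221.1151123046875), (66.0301284790039, 16.56403160095215), 40.78108215332031)
loop 125
[[0.5205 0.0458 0.1027]
 [0.5251 0.
[... 1697 characters left out ...]
23]
 [0.5339 0.0232 0.1054]
 [0.5316 0.0417 0.103 ]
 [0.5321 0.0365 0.1003]
 [0.5323 0.0312 0.099 ]
 [0.5317 0.0259 0.1023]
 [0.5311 0.0205 0.1058]
 [0.5289 0.0443 0.1031]
 [0.5289 0.039  0.1032]
 [0.5289 0.0337 0.1035]
 [0.5291 0.0285 0.1024]
 [0.5288 0.0232 0.104 ]
 [0.5263 0.0469 0.1031]
 [0.5261 0.0416 0.104 ]
 [0.5259 0.0363 0.1055]
 [0.5269 0.0312 0.0991]
 [0.5266 0.0259 0.1011]
 [0.5261 0.0205 0.1043]
 [0.5234 0.0442 0.1047]
 [0.524  0.0391 0.1006]
 [0.524  0.0338 0.1007]
 [0.5302 0.0266 0.0628]
 [0.5209 0.0442 0.1032]
 [0.5274 0.0402 0.063 ]
 [0.5273 0.0348 0.064 ]
 [0.5273 0.0293 0.064 ]
 [0.5275 0.0212 0.0623]
 [0.5247 0.0429 0.0629]
 [0.5243 0.0374 0.0654]
 [0.5247 0.0293 0.063 ]]
```

```bash
python3 - <<'E'
import numpy as np, cv2
from scipy.optimize import least_squares
np.set_printoptions(precision=4,suppress=True)
for n in ["scene","top"]:
    d=np.load(n+".npz"); X=d["X"].reshape(-1,3); z=X[:,2]
    P=X[(np.hypot(X[:,0]-.535,X[:,1])<.06)&(z>.0995)&(z<.113)]
    Q=P[P[:,1]<.015][:,:2]; h=cv2.convexHull(Q.astype(np.float32)).reshape(-1,2); h=h[h[:,1]<.012]
    s=least_squares(lambda q:np.hypot(*(h-q[:2]).T)-.023,[.535,0],loss='soft_l1',f_scale=.001); print(n,"cap c",s.x,np.abs(s.fun).max())
    L=X[(np.hypot(X[:,0]-.535,X[:,1])<.06)&(X[:,1]>.027)&(z>.058)&(z<.113)]
    e=np.median(L,0); print(" loop",len(L),e,[(round(a,3),round(np.ptp(L[(L[:,1]>a)&(L[:,1]<a+.006)][:,0]),4),(L[(L[:,1]>a)&(L[:,1]<a+.006)][:,0].min()+L[(L[:,1]>a)&(L[:,1]<a+.006)][:,0].max())/2) for a in np.arange(.027,.046,.006)])
    ang=np.degrees(np.arctan2(-(L[:,0]-s.x[0]),L[:,1]-s.x[1])); print(" yaw",np.median(ang),ang.mean())
E
python3 -c "
from cell import r
from scipy.spatial.transform import Rotation as R
import numpy as np
q=r.get_state()['eef_rot'];print(R.from_quat(q,scalar_first=True).as_matrix())"
```

```text
scene cap c [0.5366 0.0009] 0.0017534373063104076
 loop 90 [0.5294 0.0387 0.0841] [(np.float64(0.027), np.float64(0.0181), np.float64(0.5335956022183108)), (np.float64(0.033), np.float64(0.0126), np.float64(0.5277855206137603)), (np.float64(0.039), np.float64(0.0129), np.float64(0.5265961715699763)), (np.float64(0.045), np.float64(0.0122), np.float64(0.5266304291763559))]
 yaw 10.620537518514531 11.216138773954892
top cap c [0.5356 0.0009] 0.0008433496914272733
 loop 47 [0.5265 0.0374 0.1002] [(np.float64(0.027), np.float64(0.0098), np.float64(0.5295443853209973)), (np.float64(0.033), np.float64(0.0081), np.float64(0.5280485596780371)), (np.float64(0.039), np.float64(0.0112), np.float64(0.5265315750123765)), (np.float64(0.045), np.float64(0.0074), np.float64(0.5250956650021024))]
 yaw 13.79155998462897 13.317726779779164
[[ 7.31894937e-06  2.43345817e-01 -9.69939593e-01]
 [-3.01687877e-05 -9.69939592e-01 -2.43345817e-01]
 [-1.00000000e+00  3.10429373e-05  2.42509507e-07]]
```

```bash
cat >> h.py <<'E'
from scipy.spatial.transform import Rotation as Ro
def go(pos,psi):
    "remaining shift in tool axes at present pose, and the turn (rotvec in tool axes) to tool-down with jaw heading psi deg; also shift in axes after turn"
    s=r.get_state(); A=Ro.from_quat(s["eef_rot"],scalar_first=True).as_matrix()
    c,n=np.cos(np.radians(psi)),np.sin(np.radians(psi))
    x=np.array([0,0,-1.]); y=np.array([c,n,0]); B=np.stack([x,y,np.cross(x,y)],1)
    d=np.asarray(pos)-s["eef_pos"]
    np.set_printoptions(precision=4,suppress=True)
    print("t",round(s["t"],2),"pos",s["eef_pos"],"psi",round(np.degrees(np.arctan2(A[1,1],A[0,1])),2),"gap",round(s["finger_gap"],4),"F",s["force"])
    print("shift now-axes",A.T@d,"turn",Ro.from_matrix(A.T@B).as_rotvec(),"shift after-turn axes",B.T@d, "J",s["joint_positions"])
E
python3 -c "
from h import *
go([.536,.001,.20],12)"
```

```text
t 0.95 pos [ 0.1277 -0.5092  0.2313] psi -75.92 gap 0.0855 F [-0.2817  0.0724 -0.2299]
shift now-axes [ 0.0313 -0.3955 -0.5201] turn [-1.5344  0.     -0.    ] shift after-turn axes [ 0.0313  0.5054 -0.4142] J [-1.4528  0.048   0.0992  1.622   0.      1.443 ]
```

{"name": "apply_moves", "arguments": {
  "targets": [
    [[0.004,-0.035,-0.046],[0,0,0]],
    [[0.004,-0.035,-0.046],[0,0,0]],
    [[0.004,-0.035,-0.046],[0,0,0]],
    [[0.004,-0.035,-0.046],[0,0,0]],
    [[0.004,-0.035,-0.046],[0,0,0]],
    [[0.004,-0.035,-0.046],[0,0,0]],
    [[0.004,-0.035,-0.046],[0,0,0]],
    [[0.003,-0.035,-0.046],[0,0,0]]
  ],
  "fingers": -1
}}

```text
t: 1.95
eef_pos: [0.4176, -0.1465, 0.2004]
eef_rot: [0.087, 0.702, 0.086, -0.701]
force: [1.2, -0.6, 0.7]
finger_gap: 0.0853
```

{"name": "apply_moves", "arguments": {
  "targets": [
    [[0,-0.035,-0.046],[-0.18,0,0]],
    [[0,0,0],[-0.18,0,0]],
    [[0,0,0],[-0.18,0,0]],
    [[0,0,0],[-0.18,0,0]],
    [[0,0,0],[-0.18,0,0]],
    [[0,0,0],[-0.18,0,0]],
    [[0,0,0],[-0.18,0,0]],
    [[0,0,0],[-0.18,0,0]]
  ]
}}

```text
t: 2.95
eef_pos: [0.4526, -0.1029, 0.2004]
eef_rot: [0.529, 0.469, 0.529, -0.469]
force: [-0.2, 0.2, -0.6]
finger_gap: 0.0853
```

```bash
python3 -c "
from h import *
go([.536,.001,.20],12)"
```

```text
t 2.95 pos [ 0.4526 -0.1029  0.2004] psi 6.93 gap 0.0853 F [-0.2438  0.1989 -0.6018]
shift now-axes [ 0.0004  0.0953 -0.0931] turn [-0.0885  0.     -0.0001] shift after-turn axes [ 0.0004  0.1031 -0.0843] J [-0.3682 -0.1154 -0.1215  1.5646  0.      1.0816]
```

{"name": "apply_moves", "arguments": {
  "targets": [
    [[0,0.042,-0.04],[0,0,0]],
    [[0,0.042,-0.04],[0,0,0]],
    [[0,0.011,-0.013],[-0.088,0,0]],
    [[0,0,0],[0,0,0]]
  ]
}}

```text
t: 3.45
eef_pos: [0.5366, 0.0013, 0.1999]
eef_rot: [0.548, 0.446, 0.549, -0.447]
force: [-0.6, -0.3, 0.8]
finger_gap: 0.0855
```

```bash
python3 - <<'E'
from h import *
p=r.capture("wrist"); X=cloud(p); cv2.imwrite("pics/w1.png",p["image"][:,:,::-1])
go([.536,.001,.066],12)
from scipy.optimize import least_squares
z=X[...,2]; m=(z>.1)&(z<.112)&(np.hypot(X[...,0]-.535,X[...,1])<.06); P=X[m]
print(len(P),P.min(0),P.max(0))
Q=P[P[:,1]<.012][:,:2]; h=cv2.convexHull(Q.astype(np.float32)).reshape(-1,2);h=h[h[:,1]<.01]
s=least_squares(lambda q:np.hypot(*(h-q).T)-.023,[.535,0],loss='soft_l1',f_scale=.001);print(s.x,np.abs(s.fun).max())
L=P[P[:,1]>.027]; print(len(L),np.degrees(np.arctan2(-(L[:,0]-s.x[0]),L[:,1]-s.x[1])).mean(), L.mean(0))
for a in np.arange(.027,.048,.004):
    q=L[(L[:,1]>a)&(L[:,1]<a+.004)]; 
    if len(q): print(a,q[:,0].min(),q[:,0].max())
E
```

```text
t 3.5 pos [0.5362 0.0005 0.2001] psi 11.61 gap 0.0855 F [ 0.1152 -0.7015  0.636 ]
shift now-axes [ 0.1341  0.0001 -0.0006] turn [-0.0068  0.0003  0.0009] shift after-turn axes [ 0.1341 -0.0001 -0.0005] J [-0.1239  0.0728  0.0631  1.5619 -0.0006  1.2443]
3465 [ 0.5117 -0.0219  0.1   ] [0.5573 0.0491 0.1076]
[0.5345 0.0012] 0.0005521982585244695
444 11.715964214810414 [0.5268 0.0381 0.1034]
0.027 0.5236463993672668 0.5336531913500511
0.031 0.5228137687132771 0.5328082369546157
0.035 0.5219804010953046 0.5319996006089417
0.039 0.5211756565224732 0.5311658782251556
0.043 0.5203681174485136 0.5301931631364637
0.047 0.5202355869633367 0.5293922037740575
```

View pics/w1.png

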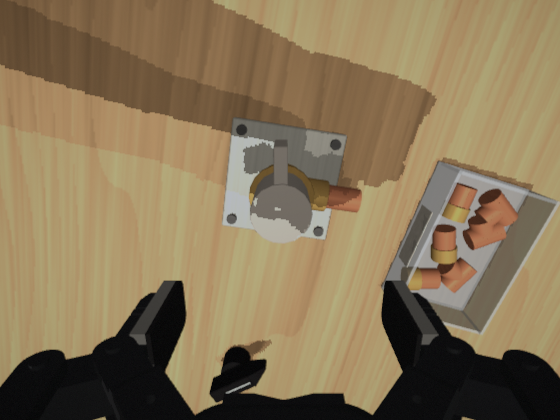

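{"name": "apply_moves", "arguments": {
  "targets": [
    [[0.04,0,0],[0,0,0]],
    [[0.04,-0.001,0],[0,0,0]],
    [[0.04,0,0],[0,0,0]],
    [[0.014,0,0],[0,0,0]],
    [[0,0,0],[0,0,0]]
  ]
}}

```text
t: 4.12
eef_pos: [0.5344, -0.0005, 0.0659]
eef_rot: [0.547, 0.447, 0.548, -0.448]
force: [0.5, 0.1, 0.2]
finger_gap: 0.0854
```

{"name": "apply_moves", "arguments": {
  "targets": [
    [[0,0,0],[0,0,0]],
    [[0,0,0],[0,0,0]],
    [[0,0,0],[0,0,0]],
    [[0,0,0],[0,0,0]],
    [[0,0,0],[0,0,0]],
    [[0,0,0],[0,0,0]]
  ],
  "fingers": 1,
  "force": 40
}}

```text
t: 4.88
eef_pos: [0.5369, -0.0001, 0.0684]
eef_rot: [0.549, 0.447, 0.547, -0.446]
force: [-0.2, -1.0, 7.1]
finger_gap: 0.0446
```

{"name": "apply_moves", "arguments": {
  "targets": [
    [[-0.015,0,0],[0,0,0]],
    [[-0.03,0,0],[0,0,0]],
    [[-0.04,0,0],[0,0,0]],
    [[-0.04,0,0],[0,0,0]],
    [[0,0,0],[0,0,0]]
  ]
}}

```text
t: 5.5
eef_pos: [0.5378, -0.0, 0.1963]
eef_rot: [0.551, 0.448, 0.546, -0.445]
force: [0.0, 0.1, -0.2]
finger_gap: 0.0446
```

```bash
python3 - <<'E'
from h import *
for n in ["wrist","scene"]:
    p=r.capture(n); im=p["image"][:,:,::-1]
    if n=="scene": im=cv2.resize(im[100:280,160:440],None,fx=2.7,fy=2.7,interpolation=cv2.INTER_CUBIC)
    cv2.imwrite(f"pics/{n}2.png",im)
    X=cloud(p); np.savez(f"{n}2.npz",X=X,image=p["image"])
go([.5,.2,.2],4)
E
```

```text
t 5.6 pos [0.5356 0.0002 0.1918] psi 11.64 gap 0.0442 F [ 0.2948 -0.5888 -0.5005]
shift now-axes [-0.0083  0.0055 -0.2029] turn [ 0.1333  0.0001 -0.0008] shift after-turn axes [-0.0082 -0.0215 -0.2018] J [-0.1249  0.0688  0.0424  1.5436  0.0001  1.2428]
```

View pics/wrist2.png

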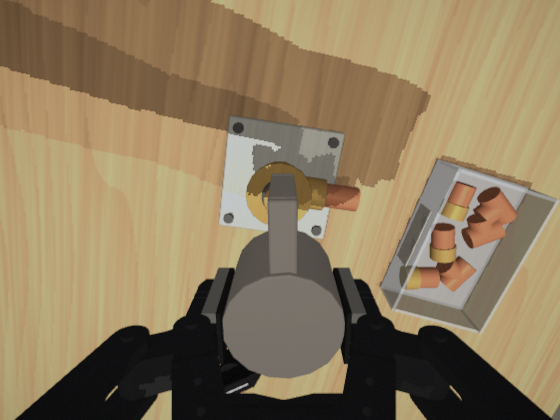

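View pics/scene2.png

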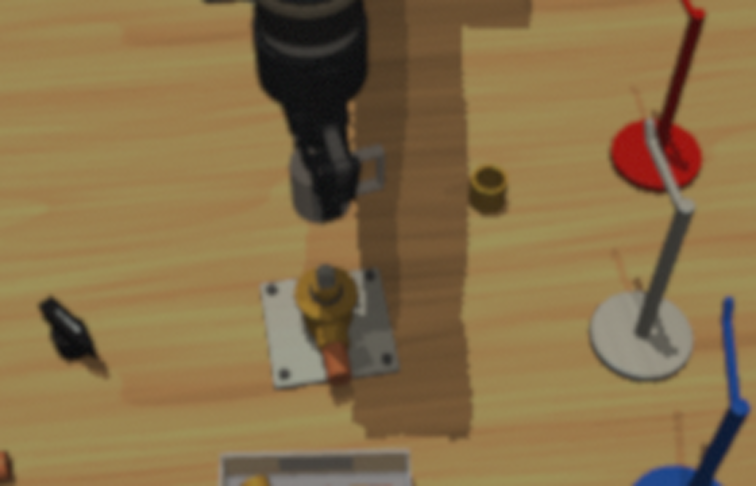

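The cap is held upright (wrist: body (284,310), loop up to (283,180)) and the bare spindle shows at (325,275) in the scene crop. Next I measure the cap in the hand.

```bash
python3 - <<'E'
from h import *
from scipy.optimize import least_squares
np.set_printoptions(precision=4,suppress=True)
d=np.load("wrist2.npz"); X=d["X"]; 
m=np.zeros(X.shape[:2],bool); m[160:380,225:345]=1; m&=(X[...,2]>.17); P=X[m]
zt=P[:,2]; hist,b=np.histogram(zt,30); print(hist,b[[0,-1]])
Q=P[np.abs(P[:,2]-np.median(P[:,2][P[:,1]<.02]))<.01]
T=Q[Q[:,1]<.02]; print("plane",np.linalg.lstsq(np.c_[T[:,:2]-[.535,0],np.ones(len(T))],T[:,2],rcond=None)[0])
h=cv2.convexHull(T[:,:2].astype(np.float32)).reshape(-1,2);h=h[h[:,1]<.01]
s=least_squares(lambda q:np.hypot(*(h-q).T)-.023,[.535,0],loss='soft_l1',f_scale=.001);print("c",s.x,np.abs(s.fun).max())
L=Q[Q[:,1]>.03]; print("loop",len(L),L.mean(0),L.max(0),np.degrees(np.arctan2(-(L[:,0]-s.x[0]),L[:,1]-s.x[1])).mean())
E
```

```text
[   8   68   97   84   88   92  118  108  122  161  161  167  160  174
  186  172  182  174  204  198  180  214  218  225  200  538 2200 8317
 1632   13] [0.1879 0.2372]
plane [ 0.0167 -0.031   0.2331]
c [0.5369 0.001 ] 0.0030742867008476393
loop 1780 [0.5289 0.0407 0.2307] [0.5361 0.0499 0.2331] 11.400348182694593
```

```bash
python3 -c "
from h import *
go([.4667,.2289,.168],4)"
```

```text
t 5.6 pos [0.5356 0.0002 0.1918] psi 11.64 gap 0.0442 F [ 0.2948 -0.5888 -0.5005]
shift now-axes [ 0.0237 -0.0213 -0.2379] turn [ 0.1333  0.0001 -0.0008] shift after-turn axes [ 0.0238 -0.0527 -0.2329] J [-0.1249  0.0688  0.0424  1.5436  0.0001  1.2428]
```

{"name": "apply_moves", "arguments": {
  "targets": [
    [[0,-0.04,0],[0.07,0,0]],
    [[0.0,-0.018,-0.03],[0.063,0,0]],
    [[0.006,0,-0.04],[0,0,0]],
    [[0.006,0,-0.045],[0,0,0]],
    [[0.006,0,-0.045],[0,0,0]],
    [[0.006,0,-0.04],[0,0,0]],
    [[0,0,-0.03],[0,0,0]],
    [[0,0,0],[0,0,0]]
  ]
}}

```text
t: 6.6
eef_pos: [0.4585, 0.2202, 0.1649]
eef_rot: [0.517, 0.48, 0.519, -0.483]
force: [-0.0, -0.2, -1.1]
finger_gap: 0.0444
```

```bash
python3 - <<'E'
from h import *
go([.4667,.2289,.168],4)
for n in ["wrist","scene","top"]:
    p=r.capture(n); im=p["image"][:,:,::-1]; X=cloud(p); np.savez(f"{n}3.npz",X=X,image=p["image"])
    if n=="scene": im=cv2.resize(im[100:280,260:480],None,fx=3,fy=3,interpolation=cv2.INTER_CUBIC)
    if n=="top": im=cv2.resize(im[150:280,150:330],None,fx=4,fy=4,interpolation=cv2.INTER_CUBIC)
    cv2.imwrite(f"pics/{n}3.png",im)
E
```

```text
t 6.6 pos [0.4585 0.2202 0.1649] psi 4.21 gap 0.0444 F [-0.0003 -0.2482 -1.0986]
shift now-axes [-0.0032  0.0088 -0.0081] turn [0.0037 0.0009 0.0045] shift after-turn axes [-0.0031  0.0088 -0.0081] J [ 0.3157  0.0054 -0.0761  1.4938  0.0003  1.8129]
```

View pics/wrist3.png

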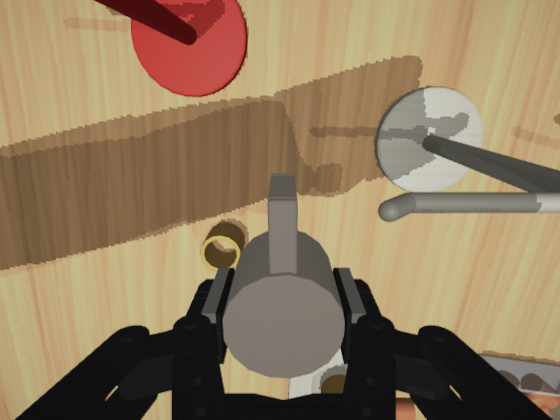

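View pics/scene3.png

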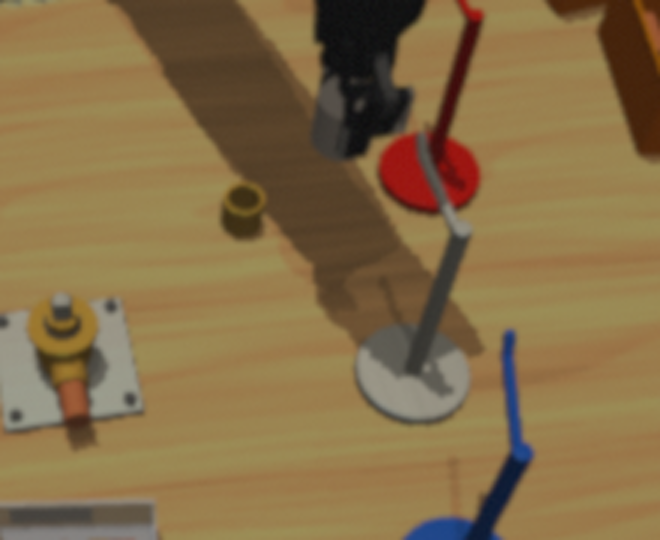

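View pics/top3.png

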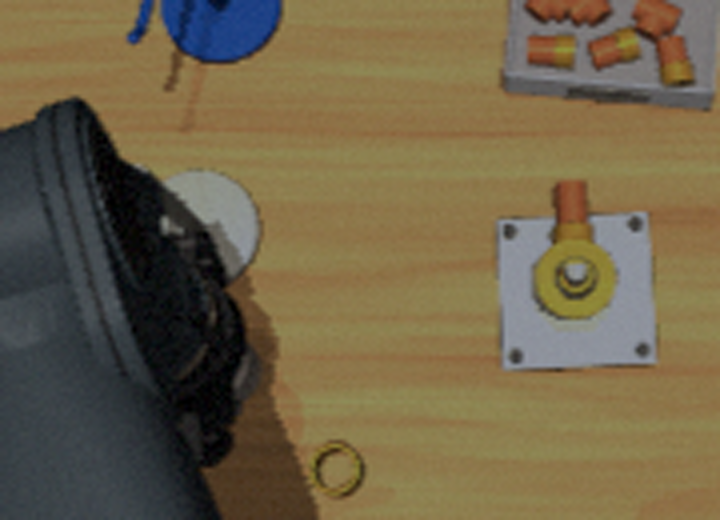

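The wrist view has the cap body at (284,320), its loop up to (283,180) and the grey hook tip at (390,210), its arm running level to the right. I measure the loop against the arm in this one picture.

```bash
python3 - <<'E'
from h import *
from scipy.optimize import least_squares
np.set_printoptions(precision=4,suppress=True)
go([.4667,.2289,.168],4)
X=np.load("wrist3.npz")["X"]
S=X[160:370,225:345].reshape(-1,3); S=S[S[:,2]>.15]
zt=np.median(S[S[:,2]>.19][:,2]); print("captop",zt)
T=S[(np.abs(S[:,2]-zt)<.008)]; A=T[T[:,1]<.24]
h=cv2.convexHull(A[:,:2].astype(np.float32)).reshape(-1,2);h=h[h[:,1]<.225]
s=least_squares(lambda q:np.hypot(*(h-q).T)-.023,[.46,.22],loss='soft_l1',f_scale=.001);print("c",s.x,np.abs(s.fun).max())
L=T[T[:,1]>.2495]; print("loop",len(L),L.mean(0),L.max(0),np.degrees(np.arctan2(-(L[:,0]-s.x[0]),L[:,1]-s.x[1])).mean())
print("plane",np.linalg.lstsq(np.c_[T[:,:2]-s.x,np.ones(len(T))],T[:,2],rcond=None)[0])
Hk=X[185:225,375:555].reshape(-1,3); Hk=Hk[Hk[:,2]>.165]
print("arm",Hk.min(0),Hk.max(0))
for a in np.arange(.485,.6,.01):
    q=Hk[(Hk[:,0]>a)&(Hk[:,0]<a+.01)]
    if len(q)>3: t=q[q[:,2]>np.percentile(q[:,2],60)]; print(round(a,3),len(q),"ymid",(q[:,1].min()+q[:,1].max())/2,np.ptp(q[:,1]),"topz",q[:,2].max(),"ytop",t[:,1].mean())
E
```

```text
t 6.75 pos [0.4597 0.2181 0.1661] psi 3.99 gap 0.0444 F [ 0.1188  0.2128 -1.1937]
shift now-axes [-0.002   0.0078 -0.0103] turn [-0.0002  0.0012  0.0024] shift after-turn axes [-0.0019  0.0078 -0.0103] J [ 0.3115  0.0036 -0.0756  1.4942 -0.0006  1.8127]
captop 0.20165994588506525
c [0.4585 0.2214] 0.0027678926941259695
loop 1847 [0.4555 0.2608 0.1996] [0.4612 0.2708 0.2016] 4.444821182955281
plane [-0.0048 -0.0496  0.2017]
arm [0.489  0.2625 0.1791] [0.5591 0.2753 0.1958]
0.485 381 ymid 0.26657134821629225 0.008172640930195374 topz 0.19580356771794902 ytop 0.26665717439343434
0.495 432 ymid 0.26748836428747463 0.00763746597575421 topz 0.19415953917139467 ytop 0.2677016770659499
0.505 562 ymid 0.26782001091724916 0.008717180002645597 topz 0.18609516015632382 ytop 0.26802539304253786
0.515 557 ymid 0.26860485764874686 0.008512196854818854 topz 0.18594355511002314 ytop 0.26882950194083266
0.525 560 ymid 0.26936159357768463 0.008756545974612506 topz 0.18702195798927543 ytop 0.26946774378684374
0.535 561 ymid 0.2700714060595293 0.008663638267185803 topz 0.18595807347691867 ytop 0.2701696923253809
0.545 566 ymid 0.270857229418176 0.008473338461577051 topz 0.1858591416718771 ytop 0.2710052937907642
0.555 87 ymid 0.2713376154818531 0.007975242177776287 topz 0.18493306652609973 ytop 0.27074361617990245
```

{"name": "apply_moves", "arguments": {
  "targets": [
    [[-0.01,0,-0.009],[0,0,0]],
    [[0,0,0],[0,0,0]],
    [[0,0,0],[0,0,0]]
  ]
}}

```text
t: 7.12
eef_pos: [0.4601, 0.2277, 0.1778]
eef_rot: [0.517, 0.483, 0.517, -0.482]
force: [0.4, -0.9, -0.4]
finger_gap: 0.0441
```

```bash
cat > m.py <<'E'
from h import *
from scipy.optimize import least_squares
np.set_printoptions(precision=4,suppress=True)
def meas(name):
    p=r.capture("wrist"); X=cloud(p); cv2.imwrite(f"pics/{name}.png",p["image"][:,:,::-1])
    s=r.get_state(); tx,ty,tz=s["eef_pos"]
    S=X[160:370,225:345].reshape(-1,3); S=S[S[:,2]>tz-.0]
    zt=np.median(S[S[:,2]>tz+.025][:,2])
    T=S[(np.abs(S[:,2]-zt)<.008)]; A=T[T[:,1]<ty+.018]
    h=cv2.convexHull(A[:,:2].astype(np.float32)).reshape(-1,2);h=h[h[:,1]<ty+.005]
    c=least_squares(lambda q:np.hypot(*(h-q).T)-.023,[tx,ty],loss='soft_l1',f_scale=.001).x
    print("captop",zt,"c",c,"outer y",T[:,1].max(),"tcp",s["eef_pos"],"F",s["force"],"plane",np.linalg.lstsq(np.c_[T[:,:2]-c,np.ones(len(T))],T[:,2],rcond=None)[0])
    th=np.radians(4.2); print("loop centre est", c+.034*np.array([-np.sin(th),np.cos(th)]))
    Hk=X[150:280].reshape(-1,3); Hk=Hk[(Hk[:,2]>.168)&(Hk[:,1]>.257)&(Hk[:,1]<.285)&(Hk[:,2]<.199)]
    for a in np.arange(.485,.6,.02):
        q=Hk[(Hk[:,0]>a)&(Hk[:,0]<a+.01)]
        if len(q)>3: print(round(a,3),len(q),"ymid",(q[:,1].min()+q[:,1].max())/2,np.ptp(q[:,1]),"topz",q[:,2].max())
E
python3 -c "
from m import *
meas('w4')"
```

```text
captop 0.21462791573822498 c [0.4627 0.2298] outer y 0.27825944165399463 tcp [0.46   0.2277 0.1776] F [ 1.0141  0.2177 -0.6432] plane [-0.0005 -0.0489  0.2146]
loop centre est [0.4602 0.2637]
0.485 297 ymid 0.26663525854140313 0.00812432403639779 topz 0.19543551053608935
0.505 430 ymid 0.2680879197046804 0.007982593569305974 topz 0.1856084127041542
0.525 452 ymid 0.2694263965253306 0.00832851930477535 topz 0.18550474622163785
0.545 455 ymid 0.271016008021983 0.008524501718472799 topz 0.18601733512898175
0.565 646 ymid 0.2729292303460812 0.012950708205858252 topz 0.18715565480255286
```

View pics/w4.png

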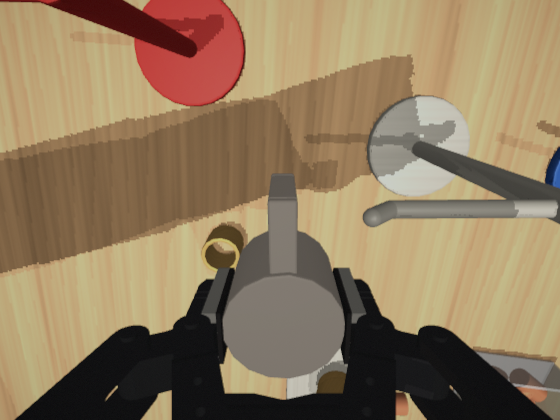

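{"name": "apply_moves", "arguments": {
  "targets": [
    [[0.003,0.015,-0.0005],[0,0,0]],
    [[0,0.02,0],[0,0,0]],
    [[0,0.015,0],[0,0,0]],
    [[0,0,0],[0,0,0]]
  ]
}}

```text
t: 7.68
eef_pos: [0.5108, 0.2317, 0.1734]
eef_rot: [0.517, 0.482, 0.517, -0.483]
force: [-0.7, -0.1, -1.1]
finger_gap: 0.0445
```

```bash
python3 -c "
from m import *
meas('w5')"
```

```text
captop 0.2101781026052595 c [0.511  0.2333] outer y 0.2821167184873369 tcp [0.51   0.2317 0.1736] F [-0.6058 -0.4518 -1.0993] plane [-0.0016 -0.0488  0.2102]
loop centre est [0.5085 0.2672]
0.485 262 ymid 0.2667859245630535 0.007878523875746724 topz 0.19605228311677267
0.505 391 ymid 0.27329137707052376 0.01775240328566363 topz 0.1989477374483061
0.525 487 ymid 0.2693339569983969 0.008589930473257346 topz 0.1857838537215372
0.545 465 ymid 0.27126115151186164 0.007751502172372304 topz 0.18587025316822925
0.565 1095 ymid 0.2729016104023866 0.013009958907078623 topz 0.19369907787298865
```

View pics/w5.png

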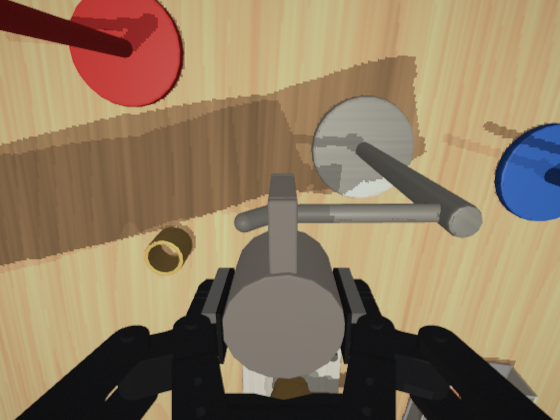

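The hook is threaded through the loop: the tip at (245,222) shows left of the strap and the arm passes under it to the post at (462,220).

{"name": "apply_moves", "arguments": {
  "targets": [
    [[0,0.013,0],[0,0,0]],
    [[0,0.012,0],[0,0,0]],
    [[0.008,0,0],[0,0,0]],
    [[0.005,0,0],[0,0,0]],
    [[0,0,0],[0,0,0]]
  ]
}}

```text
t: 8.35
eef_pos: [0.5336, 0.2335, 0.1602]
eef_rot: [0.517, 0.481, 0.518, -0.483]
force: [-0.5, -0.5, -0.8]
finger_gap: 0.0445
```

```bash
python3 -c "
from m import *
meas('w6')"
```

```text
captop 0.1969685503757118 c [0.5334 0.234 ] outer y 0.28403760590133775 tcp [0.5339 0.2336 0.1607] F [-1.1069 -0.3723  0.1584] plane [-0.0012 -0.0497  0.197 ]
loop centre est [0.5309 0.2679]
0.485 294 ymid 0.2668094528788383 0.008027418672782671 topz 0.19576955694712958
0.505 563 ymid 0.26800209299335076 0.008506823822657106 topz 0.18622000213703874
0.525 2490 ymid 0.27054222721436666 0.02707460819464258 topz 0.19858572277386438
0.545 564 ymid 0.2711899190862117 0.007993213032823965 topz 0.18599808465032897
0.565 1203 ymid 0.2729567659594485 0.013159564662465095 topz 0.19397110109871854
```

{"name": "apply_moves", "arguments": {
  "targets": [
    [[0.003,0,0],[0,0,0]],
    [[0.001,0,0],[0,0,0]],
    [[0,0,0],[0,0,0]]
  ]
}}

```text
t: 8.78
eef_pos: [0.5344, 0.2337, 0.1573]
eef_rot: [0.517, 0.482, 0.517, -0.482]
force: [0.4, -0.7, -1.2]
finger_gap: 0.0442
```

{"name": "apply_moves", "arguments": {
  "targets": [
    [[0,0,0],[0,0,0]],
    [[0,0,0],[0,0,0]],
    [[0,0,0],[0,0,0]],
    [[0,0,0],[0,0,0]],
    [[0,0,0],[0,0,0]],
    [[0,0,0],[0,0,0]],
    [[0,0,0],[0,0,0]],
    [[0,0,0],[0,0,0]]
  ],
  "fingers": -1
}}

```text
t: 9.78
eef_pos: [0.5345, 0.2336, 0.1573]
eef_rot: [0.517, 0.482, 0.517, -0.482]
force: [0.3, -0.7, -0.2]
finger_gap: 0.0854
```

```bash
python3 - <<'E'
from h import *
p=r.capture("wrist"); cv2.imwrite("pics/w7.png",p["image"][:,:,::-1])
p=r.capture("scene"); cv2.imwrite("pics/s7.png",cv2.resize(p["image"][100:280,280:480,::-1],None,fx=3,fy=3,interpolation=cv2.INTER_CUBIC))
go([.53,-.22,.2],130)
E
```

```text
t 9.88 pos [0.5345 0.2337 0.1573] psi 4.01 gap 0.0854 F [-0.6764  0.0733 -0.4375]
shift now-axes [-0.0427 -0.0362  0.4522] turn [-2.1989 -0.      0.    ] shift after-turn axes [-0.0427 -0.3446 -0.2951] J [0.2972 0.1956 0.1137 1.4889 0.     1.798 ]
```

View pics/w7.png

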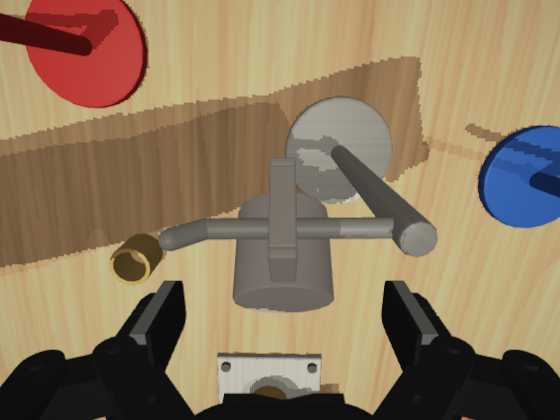

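View pics/s7.png

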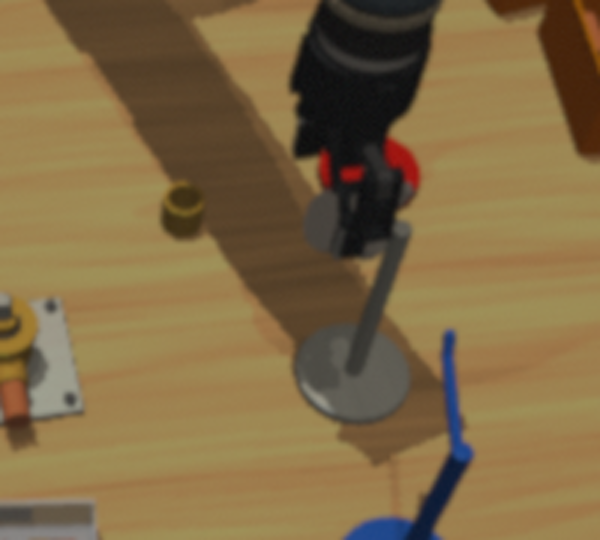

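The cap hangs by its loop on the grey arm (wrist: arm level at row 228, body (283,255) below it). I retreat straight up and go over the knob.

{"name": "apply_moves", "arguments": {
  "targets": [
    [[-0.03,0,0],[0,0,0]],
    [[-0.04,0,0],[0,0,0]],
    [[0,-0.004,0.05],[0,0,0]],
    [[0,-0.007,0.06],[0,0,0]],
    [[0,-0.007,0.06],[0,0,0]],
    [[0,-0.007,0.06],[0,0,0]],
    [[0,-0.007,0.06],[0,0,0]],
    [[0,-0.007,0.06],[0,0,0]]
  ]
}}

```text
t: 10.88
eef_pos: [0.5199, -0.1201, 0.2276]
eef_rot: [0.517, 0.482, 0.517, -0.482]
force: [0.7, -0.9, -0.2]
finger_gap: 0.0857
```

{"name": "apply_moves", "arguments": {
  "targets": [
    [[0,0,0.06],[-0.18,0,0]],
    [[0,0,0],[-0.18,0,0]],
    [[0,0,0],[-0.18,0,0]],
    [[0,0,0],[-0.18,0,0]],
    [[0,0,0],[-0.18,0,0]],
    [[0,0,0],[-0.18,0,0]],
    [[0,0,0],[-0.18,0,0]],
    [[0,0,0],[-0.18,0,0]]
  ]
}}

```text
t: 11.88
eef_pos: [0.5243, -0.1771, 0.2274]
eef_rot: [0.707, 0.02, 0.707, -0.02]
force: [-0.3, -0.4, 0.1]
finger_gap: 0.0854
```

```bash
python3 - <<'E'
from h import *
p=r.capture("wrist"); cv2.imwrite("pics/w8.png",p["image"][:,:,::-1])
X=cloud(p); np.savez("w8.npz",X=X,image=p["image"])
p=r.capture("scene"); cv2.imwrite("pics/s8.png",cv2.resize(p["image"][100:280,280:480,::-1],None,fx=3,fy=3,interpolation=cv2.INTER_CUBIC))
go([.53,-.22,.2],130)
E
```

```text
t 11.97 pos [ 0.5243 -0.1771  0.2273] psi 86.34 gap 0.0851 F [ 0.3446 -0.3363  0.1533]
shift now-axes [ 0.0273 -0.0424  0.0084] turn [-0.762  0.     0.   ] shift after-turn axes [ 0.0273 -0.0365 -0.0232] J [-0.447   0.1216  0.1697  1.6189 -0.     -0.3831]
```

View pics/w8.png

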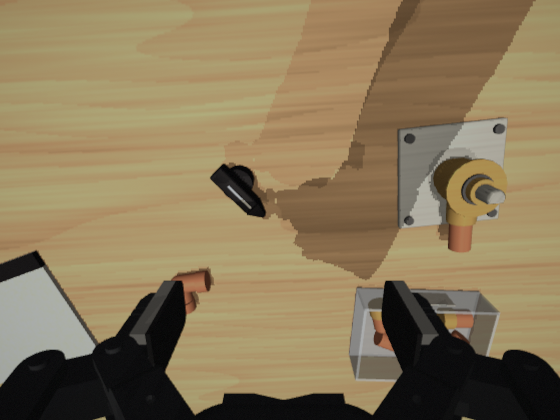

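View pics/s8.png

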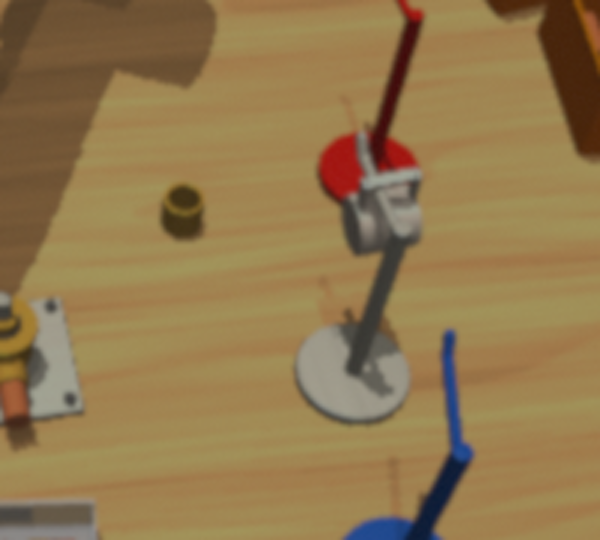

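The knob's pointed nose is at (265,215) and its flat tail at (220,172). Here image down is +x and right is +y, so the nose heads about +40° and ψ=130 suits.

```bash
cat > k.py <<'E'
from h import *
np.set_printoptions(precision=4,suppress=True)
def knob(X,x0=.532,y0=-.222):
    z=X[...,2]; m=(np.hypot(X[...,0]-x0,X[...,1]-y0)<.05)&(z>.046)&(z<.058); P=X[m]
    rc=cv2.minAreaRect((P[:,:2]*1000).astype(np.float32)); print("topz",np.median(P[:,2]),len(P),"rect",rc)
    v=cv2.fitLine(P[:,:2].astype(np.float32),cv2.DIST_L2,0,.001,.001).ravel(); u=v[:2]*np.sign(v[0]); 
    # heading from rect long side
    b=cv2.boxPoints(rc)/1000; e=b[1]-b[0] if np.linalg.norm(b[1]-b[0])>np.linalg.norm(b[2]-b[1]) else b[2]-b[1]; e=e/np.linalg.norm(e); e*=np.sign(e[0])
    n=np.array([-e[1],e[0]]); s=P[:,:2]@e; t=P[:,:2]@n
    print("heading",np.degrees(np.arctan2(u[1],u[0])),np.degrees(np.arctan2(e[1],e[0])),"len",np.ptp(s),"wid",np.ptp(t))
    c=(s.min()+.025)*e+(t.min()+t.max())/2*n; print("axis from tail",c)
E
python3 -c "
from k import *
knob(np.load('w8.npz')['X'])
go([.53,-.22,.2],130)"
```

```text
topz 0.05108928769024139 982 rect ((528.8310546875, -222.89779663085938), (58.18142318725586, 16.70120620727539), 40.43894577026367)
heading 40.0941 40.43895 len 0.05818142465570572 wid 0.016701201336872695
axis from tail [ 0.5257 -0.2256]
t 11.97 pos [ 0.5243 -0.1771  0.2273] psi 86.34 gap 0.0851 F [ 0.3446 -0.3363  0.1533]
shift now-axes [ 0.0273 -0.0424  0.0084] turn [-0.762  0.     0.   ] shift after-turn axes [ 0.0273 -0.0365 -0.0232] J [-0.447   0.1216  0.1697  1.6189 -0.     -0.3831]
```

{"name": "apply_moves", "arguments": {
  "targets": [
    [[0.04,-0.048,0.0045],[-0.167,0,0]],
    [[0.037,0,0],[-0.15,0,0]],
    [[0,0,0],[-0.15,0,0]],
    [[0,0,0],[-0.15,0,0]],
    [[0,0,0],[-0.15,0,0]],
    [[0,0,0],[0,0,0]]
  ]
}}

```text
t: 12.72
eef_pos: [0.5257, -0.2252, 0.1504]
eef_rot: [0.664, -0.242, 0.664, 0.242]
force: [-0.6, -0.3, -0.6]
finger_gap: 0.0855
```

```bash
python3 - <<'E'
from k import *
p=r.capture("wrist"); cv2.imwrite("pics/w9.png",p["image"][:,:,::-1]); X=cloud(p); knob(X)
z=X[...,2]; m=(z>.002)&(z<.0265)&(np.hypot(X[...,0]-.526,X[...,1]+.2256)<.03); print("hub pts",m.sum(),X[m].mean(0))
go([.5257,-.2256,.030],130.3)
E
```

```text
topz 0.05117239130414609 1481 rect ((528.8533935546875, -223.5872802734375), (59.03358840942383, 15.98611068725586), 39.76219177246094)
heading 40.232563 39.762157 len 0.05903355851098552 wid 0.015986082479700126
axis from tail [ 0.5254 -0.2265]
hub pts 152 [ 0.521  -0.2298  0.0169]
t 12.78 pos [ 0.5258 -0.2252  0.1505] psi 130.05 gap 0.0856 F [ 0.2447 -0.0423  0.1534]
shift now-axes [ 0.1205 -0.0003 -0.0003] turn [-0.0044  0.      0.0001] shift after-turn axes [ 0.1205 -0.0003 -0.0003] J [-0.5219  0.1665  0.0669  1.4712 -0.     -1.2209]
```

View pics/w9.png

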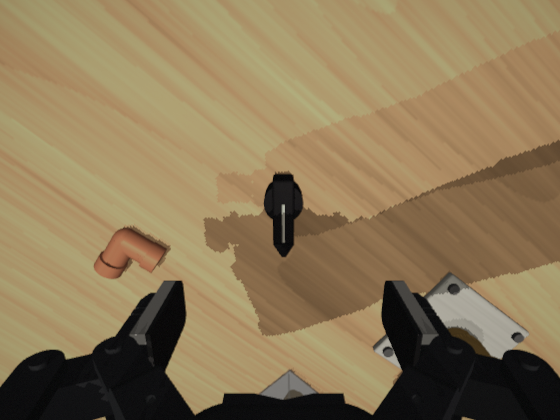

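{"name": "apply_moves", "arguments": {
  "targets": [
    [[0.04,0,-0.001],[0,0,0]],
    [[0.04,0,0],[0,0,0]],
    [[0.03,0,0],[0,0,0]],
    [[0.0115,0,0],[0,0,0]],
    [[0,0,0],[0,0,0]]
  ]
}}

```text
t: 13.4
eef_pos: [0.5245, -0.2256, 0.0285]
eef_rot: [0.664, -0.243, 0.664, 0.243]
force: [-0.3, -0.0, -0.3]
finger_gap: 0.0855
```

{"name": "apply_moves", "arguments": {
  "targets": [
    [[0,0,0],[0,0,0]],
    [[0,0,0],[0,0,0]],
    [[0,0,0],[0,0,0]],
    [[0,0,0],[0,0,0]],
    [[0,0,0],[0,0,0]],
    [[0,0,0],[0,0,0]],
    [[0,0,0],[0,0,0]],
    [[0,0,0],[0,0,0]]
  ],
  "fingers": 1,
  "force": 60
}}

```text
t: 14.4
eef_pos: [0.5255, -0.2262, 0.0297]
eef_rot: [0.664, -0.244, 0.663, 0.243]
force: [0.3, -0.4, 5.5]
finger_gap: 0.0147
```

```bash
python3 - <<'E'
from k import *
go([.5257,-.2256,.030],130.3)
E
```

```text
t 14.4 pos [ 0.5255 -0.2262  0.0297] psi 130.3 gap 0.0147 F [ 0.3417 -0.3967  5.5409]
shift now-axes [-0.0003  0.0003  0.0005] turn [-0.      0.0005  0.0015] shift after-turn axes [-0.0003  0.0003  0.0005] J [-0.5236  0.2188 -0.1165  1.234  -0.     -1.2269]
```

{"name": "apply_moves", "arguments": {
  "targets": [
    [[-0.01,0,0],[0,0,0]],
    [[-0.03,0,0],[0,0,0]],
    [[-0.05,0,0],[0,0,0]],
    [[-0.05,0,0],[0,0,0]],
    [[-0.03,0,0],[0,0,0]],
    [[0,0,0],[0,0,0]]
  ]
}}

```text
t: 15.15
eef_pos: [0.5263, -0.2266, 0.202]
eef_rot: [0.665, -0.245, 0.663, 0.242]
force: [0.2, 0.2, -1.5]
finger_gap: 0.0146
```

```bash
python3 - <<'E'
from k import *
from scipy.optimize import least_squares
p=r.capture("wrist"); cv2.imwrite("pics/w10.png",p["image"][:,:,::-1]); X=cloud(p); np.savez("w10.npz",X=X,image=p["image"])
go([.536,0,.15],93)
for n,X in [("w8",np.load("w8.npz")["X"]),("w10",X),("top3",np.load("top3.npz")["X"]),("scene3",np.load("scene3.npz")["X"])]:
    I=X.reshape(-1,3); d=np.hypot(I[:,0]-.536,I[:,1])
    def fc(lo,hi,R,rm=.05):
        P=I[(d<rm)&(I[:,2]>lo)&(I[:,2]<hi)]
        if len(P)<8: return len(P)
        return len(P),cv2.minEnclosingCircle(P[:,:2].astype(np.float32)),P[:,2].max(),(P[:,:2].min(0)+P[:,:2].max(0))/2
    print(n,"tip",fc(.088,.098,.006,.03)); print("  top60",fc(.056,.064,.028)); print("  sh",fc(.069,.076,.012,.03))
    P=I[(d<.09)&(I[:,2]>.005)&(I[:,2]<.012)]; print("  plate",len(P),cv2.minAreaRect((P[:,:2]*1000).astype(np.float32)))
    P=I[(d<.09)&(I[:,0]>.57)&(I[:,2]>.036)&(I[:,2]<.056)]; 
    if len(P)>10: print("  stub", np.polyfit(P[:,0]-.536,P[:,1],1),P.mean(0),(P[:,1].min()+P[:,1].max())/2)
E
```

```text
t 15.2 pos [ 0.5253 -0.226   0.1995] psi 130.3 gap 0.015 F [ 0.0299  0.849  -1.8831]
shift now-axes [0.0493 0.1655 0.1543] turn [0.6511 0.0008 0.001 ] shift after-turn axes [0.0495 0.2251 0.0225] J [-0.5236  0.1641  0.1614  1.5669  0.     -1.227 ]
w8 tip (255, ((0.5337250232696533, 0.00038588279858231544), 0.008676450699567795), np.float64(0.09441049660922633), array([0.5321, 0.0004]))
  top60 (2007, ((0.5336191058158875, 0.00022571964655071497), 0.028286779299378395), np.float64(0.0639912487101469), array([0.5336, 0.0002]))
  sh (314, ((0.5337640643119812, -0.000380734825739637), 0.012465857900679111), np.float64(0.07598570404456766), array([ 0.5337, -0.0004]))
  plate 6727 ((533.5038452148438, 0.26947021484375), (110.18738555908203, 110.60545349121094), 3.077528953552246)
  stub [ 0.0817 -0.0044] [ 0.5874 -0.0002  0.0433] 0.0007456372533973504
w10 tip (174, ((0.5331795811653137, -0.0013087023980915546), 0.0076434798538684845), np.float64(0.09324567487175607), array([ 0.5318, -0.0013]))
  top60 (1177, ((0.5330771207809448, -0.00022512831492349505), 0.028519505634903908), np.float64(
[... 886 characters left out ...]
9844), 89.85980987548828)
  stub [ 0.0548 -0.0002] [0.5891 0.0027 0.0427] 0.0006855852953804847
scene3 tip (30, ((0.5356901288032532, 0.00030543157481588423), 0.008055632002651691), np.float64(0.09705018391527305), array([0.535 , 0.0008]))
  top60 (267, ((0.53509521484375, 0.0010204121936112642), 0.029184645041823387), np.float64(0.0637487990702084), array([0.5354, 0.    ]))
  sh (47, ((0.5370355248451233, 0.0002923098218161613), 0.011953252367675304), np.float64(0.07595430610416634), array([0.539 , 0.0004]))
  plate 1095 ((533.2498168945312, -1.8131942749023438), (159.94210815429688, 154.745849609375), 48.124141693115234)
  stub [ 0.0657 -0.0009] [0.5893 0.0026 0.0438] 0.0022928285396215864
```

View pics/w10.png

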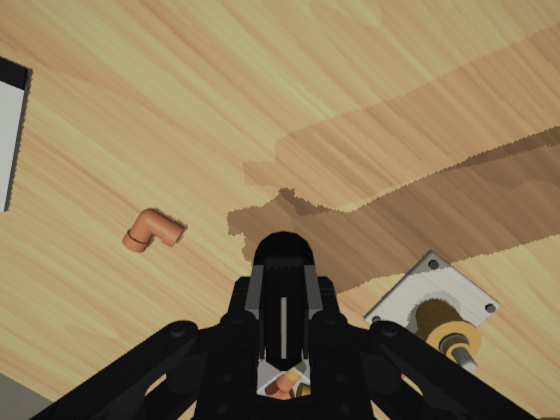

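```bash
python3 - <<'E'
from k import *
go([.595,0.001,.165],93)
E
```

```text
t 15.2 pos [ 0.5253 -0.226   0.1995] psi 130.3 gap 0.015 F [ 0.0299  0.849  -1.8831]
shift now-axes [0.0344 0.1281 0.2   ] turn [0.6511 0.0008 0.001 ] shift after-turn axes [0.0345 0.2231 0.0815] J [-0.5236  0.1641  0.1614  1.5669  0.     -1.227 ]
```

{"name": "apply_moves", "arguments": {
  "targets": [
    [[0,0,0],[0.17,0,0]],
    [[0,0,0],[0.16,0,0]],
    [[0,0,0],[0.16,0,0]],
    [[0,0,0],[0.161,0,0]]
  ]
}}

```text
t: 15.7
eef_pos: [0.5234, -0.225, 0.1954]
eef_rot: [0.705, -0.016, 0.709, 0.018]
force: [0.6, -0.5, -1.0]
finger_gap: 0.0145
```

{"name": "apply_moves", "arguments": {
  "targets": [
    [[0,0.037,0.016],[0,0,0]],
    [[0,0.045,0.016],[0,0,0]],
    [[0,0.045,0.016],[0,0,0]],
    [[0,0.045,0.016],[0,0,0]],
    [[0.015,0.04,0.0175],[0,0,0]],
    [[0.015,0.011,0],[0,0,0]],
    [[0,0,0],[0,0,0]],
    [[0,0,0],[0,0,0]]
  ]
}}

```text
t: 16.7
eef_pos: [0.5939, -0.0001, 0.1681]
eef_rot: [0.706, -0.018, 0.708, 0.018]
force: [0.7, -0.8, 0.6]
finger_gap: 0.0148
```

```bash
cat > v.py <<'E'
from k import *
def view(name):
    p=r.capture("wrist"); cv2.imwrite(f"pics/{name}.png",p["image"][:,:,::-1]); X=cloud(p); np.savez(f"{name}.npz",X=X,image=p["image"])
    go([.535,0,.165],93)
    I=X.reshape(-1,3); d=np.hypot(I[:,0]-.534,I[:,1])
    for nm,lo,hi,rm in [("tip",.088,.098,.014),("sh",.069,.077,.02),("top",.056,.065,.035)]:
        P=I[(d<rm)&(I[:,2]>lo)&(I[:,2]<hi)]
        if len(P)>8: print(nm,len(P),cv2.minEnclosingCircle(P[:,:2].astype(np.float32)),P.min(0),P.max(0))
    P=I[(d<.09)&(I[:,2]>.005)&(I[:,2]<.012)]; print("plate",len(P),cv2.minAreaRect((P[:,:2]*1000).astype(np.float32)))
    s=r.get_state(); t=s["eef_pos"]
    K=I[(np.abs(I[:,0]-t[0])<.05)&(np.abs(I[:,1]-t[1])<.02)&(np.abs(I[:,2]-t[2]-.021)<.006)]
    print("knobtop",len(K),np.median(K[:,2]),K.min(0),K.max(0),cv2.minAreaRect((K[:,:2]*1000).astype(np.float32)))
E
python3 -c "
from v import *
view('w11')"
```

```text
t 16.75 pos [ 0.5944 -0.0003  0.1689] psi 92.9 gap 0.0148 F [ 0.5937  0.4836 -1.0744]
shift now-axes [ 0.0039  0.0033 -0.0593] turn [-0.0018 -0.0003  0.0005] shift after-turn axes [ 0.0039  0.0034 -0.0593] J [-0.1129  0.2243  0.17    1.5168 -0.0005 -0.1635]
tip 445 ((0.534197211265564, 0.00031969486735761166), 0.007995766587555408) [ 0.5263 -0.0073  0.0887] [0.5386 0.008  0.0942]
sh 545 ((0.5341657400131226, 0.0004204026481602341), 0.012079848907887936) [ 0.5223 -0.0115  0.0694] [0.5457 0.0123 0.0769]
top 3874 ((0.5341311693191528, 0.00033873392385430634), 0.02803160808980465) [ 0.5064 -0.0276  0.0581] [0.5621 0.0278 0.0649]
plate 11257 ((533.788330078125, 0.415435791015625), (109.30325317382812, 110.28018951416016), 2.9573004245758057)
knobtop 5268 0.18969543346983492 [ 0.5691 -0.0202  0.1839] [0.629  0.0197 0.1959] ((597.4468383789062, -3.712268829345703), (37.588172912597656, 58.46955871582031), 72.00563049316406)
```

View pics/w11.png

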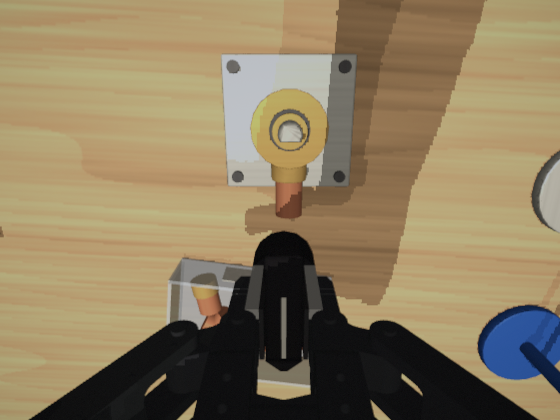

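```bash
python3 - <<'E'
from v import *
from scipy.optimize import least_squares
d=np.load("w11.npz"); X=d["X"]; 
S=X[225:375,250:318]; 
for c in (284,): 
  for rw in range(228,372,6): print(rw,X[rw,c], X[rw,c-14],X[rw,c+14])
cv2.imwrite("pics/w11c.png",cv2.resize(d["image"][215:385,220:350,::-1],None,fx=4,fy=3.5,interpolation=cv2.INTER_CUBIC))
E
```

```text
228 [ 0.6331  0.0019 -0.0007] [ 0.633  -0.0116  0.0012] [ 0.6322  0.0154 -0.0004]
234 [ 0.5792 -0.0011  0.1452] [ 0.5812 -0.0084  0.1413] [0.5807 0.0064 0.1407]
240 [ 0.5704 -0.0016  0.1733] [ 0.5701 -0.0076  0.1749] [0.5698 0.0044 0.174 ]
246 [ 0.57   -0.0016  0.1806] [ 0.5701 -0.0074  0.1809] [0.5695 0.0041 0.181 ]
252 [ 0.5703 -0.0016  0.1855] [ 0.57   -0.0072  0.1869] [0.5702 0.004  0.1852]
258 [ 0.5714 -0.0015  0.1887] [ 0.5716 -0.007   0.189 ] [0.5711 0.0039 0.1888]
264 [ 0.5739 -0.0014  0.1889] [ 0.5733 -0.0069  0.1906] [0.5734 0.004  0.1894]
270 [ 0.5763 -0.0013  0.1894] [ 0.5763 -0.0068  0.1899] [0.5759 0.0042 0.1895]
276 [ 0.5785 -0.0012  0.1902] [ 0.5795 -0.0067  0.189 ] [0.5788 0.0044 0.1892]
282 [ 0.5812 -0.001   0.1903] [ 0.582  -0.0066  0.1893] [0.5807 0.0045 0.1906]
288 [ 0.5837 -0.0009  0.1905] [ 0.5841 -0.0065  0.1904] [0.5837 0.0047 0.19  ]
294 [ 0.5866 -0.0007  0.1903] [ 0.5874 -0.0064  0.1895] [0.5873 0.005  0.1888]
300 [ 0.59   -0.0006  0.1893] [ 0.5897 -0.0062  0.1903] [0.5891 0.005  0.1903]
306 [ 0.5921 -0.0005  0.1905] [ 0.5928 -0.0061  0.1898] [0.5923 0.0053 0.1897]
312 [ 0.5954 -0.0003  0.1898] [ 0.5956 -0.006   0.19  ] [0.5947 0.0054 0.1903]
318 [ 0.598  -0.0001  0.1902] [ 0.5986 -0.0059  0.1897] [0.5984 0.0057 0.1892]
324 [0.6009 0.     0.1903] [ 0.6015 -0.0058  0.1898] [0.6012 0.0059 0.1894]
330 [0.6038 0.0002 0.1904] [ 0.6048 -0.0057  0.1895] [0.6036 0.006  0.1902]
336 [0.6071 0.0003 0.19  ] [ 0.608  -0.0056  0.1892] [0.6067 0.0062 0.1901]
342 [0.61   0.0005 0.1902] [ 0.6113 -0.0054  0.1889] [0.6109 0.0065 0.1887]
348 [0.6128 0.0006 0.1905] [ 0.6141 -0.0053  0.1893] [0.6132 0.0067 0.1897]
354 [0.6156 0.0008 0.1909] [ 0.617  -0.0052  0.1896] [0.6166 0.0069 0.1894]
360 [0.6195 0.001  0.1901] [ 0.6204 -0.0051  0.1894] [0.6194 0.0071 0.1898]
366 [0.6293 0.0015 0.1829] [ 0.773  -0.005   0.0279] [0.7769 0.024  0.0221]
```

View pics/w11c.png

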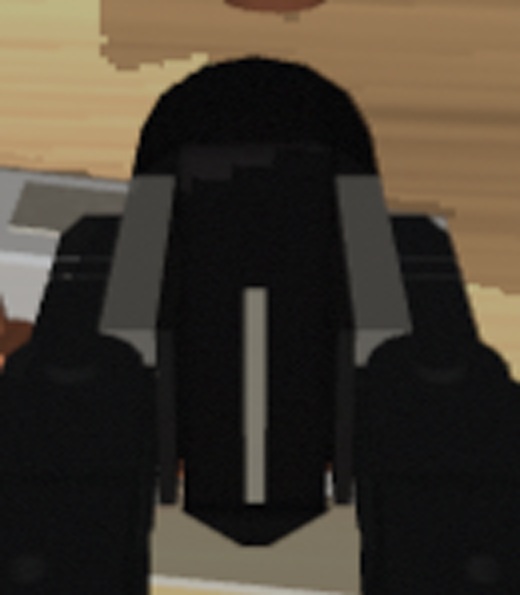

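{"name": "apply_moves", "arguments": {
  "targets": [
    [[0.02,0.0037,-0.01],[0,0,0]],
    [[0.018,0,-0.015],[0,0,0]],
    [[0,0,0],[0,0,0]],
    [[0,0,0],[0,0,0]]
  ]
}}

```text
t: 17.25
eef_pos: [0.5707, 0.0027, 0.1324]
eef_rot: [0.708, -0.018, 0.706, 0.018]
force: [0.4, -0.5, -0.7]
finger_gap: 0.0151
```

```bash
cat >> v.py <<'E'
def rel(name):
    view(name); X=np.load(name+".npz")["X"]; s=r.get_state(); t=s["eef_pos"]
    F=X[225:300,276:292].reshape(-1,3); F=F[(np.abs(F[:,0]-t[0])<.04)&(np.abs(F[:,1]-t[1])<.03)]
    top=F[F[:,2]>np.percentile(F[:,2],90)-.002]; zt=np.median(top[:,2])
    tail=F[(F[:,2]<zt-.005)&(F[:,2]>zt-.018)]; print("ztop",zt,"tail x",np.median(tail[:,0]),tail[:,0].std(),len(tail),"y",np.median(tail[:,1]))
    K=X[262:375,240:330].reshape(-1,3); K=K[np.abs(K[:,2]-zt)<.002]; K=K[np.abs(K[:,0]-t[0])<.02]
    # bar edges by y in slope-corrected frame
    yy=K[:,1]-np.tan(np.radians(3))*(K[:,0]-t[0]); print("bar y range",np.percentile(yy,[1,50,99]),len(K))
E
python3 -c "
from v import *
rel('w12')"
```

```text
t 17.3 pos [0.5711 0.0028 0.1327] psi 92.94 gap 0.0143 F [-0.46    0.8297  0.0234]
shift now-axes [-0.0324 -0.0009 -0.0361] turn [-0.001   0.0035  0.0006] shift after-turn axes [-0.0323 -0.0009 -0.0362] J [-0.1126  0.1637  0.0285  1.4321  0.     -0.164 ]
tip 552 ((0.534054160118103, 0.00034436528221704066), 0.008044201880693436) [ 0.5264 -0.0074  0.0881] [0.5389 0.0082 0.0944]
sh 597 ((0.5342898368835449, 0.0006485975463874638), 0.012313183397054672) [ 0.5222 -0.0115  0.0691] [0.5464 0.0121 0.0769]
top 4627 ((0.5342031121253967, 0.0003051301755476743), 0.02798909693956375) [ 0.5064 -0.0274  0.0565] [0.5621 0.0279 0.0649]
plate 13196 ((533.9506225585938, 0.4058341979980469), (108.52919006347656, 110.37657165527344), 2.9527747631073)
knobtop 5293 0.1539517257503656 [ 0.5457 -0.0172  0.1477] [0.6061 0.0227 0.1597] ((574.2423706054688, -0.7579193115234375), (37.56243896484375, 58.54141616821289), 71.61148071289062)
ztop 0.15405468311912587 tail x 0.5467135975278123 0.00026254438604209393 204 y 0.0010314250149803983
bar y range [-0.013   0.0019  0.0181] 3336
```

View pics/w12.png

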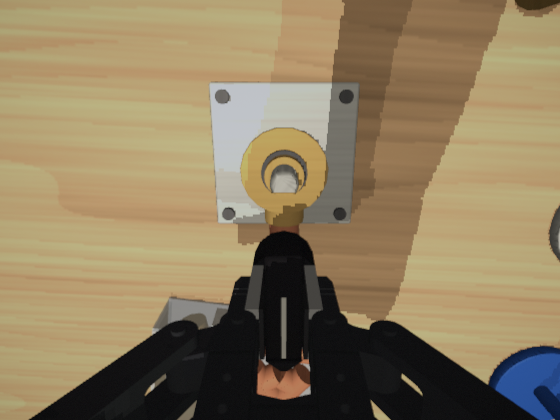

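{"name": "apply_moves", "arguments": {
  "targets": [
    [[0,0,-0.012],[0,0,0]],
    [[0,0,-0.015],[0,0,0]],
    [[0,0,-0.0102],[0,0,0]],
    [[0,0,0],[0,0,0]],
    [[0,0,0],[0,0,0]]
  ],
  "force": 90
}}

```text
t: 17.92
eef_pos: [0.5328, 0.0015, 0.1312]
eef_rot: [0.707, -0.019, 0.707, 0.018]
force: [-0.3, -0.1, -0.6]
finger_gap: 0.0138
```

```bash
python3 -c "
from v import *
rel('w13')
p=r.capture('scene'); cv2.imwrite('pics/s13.png',cv2.resize(p['image'][150:270,220:360,::-1],None,fx=5,fy=5,interpolation=cv2.INTER_CUBIC))
"
```

```text
t 17.98 pos [0.5328 0.0015 0.1311] psi 93.0 gap 0.014 F [-0.5226 -0.8019 -0.7574]
shift now-axes [-0.0339 -0.0017  0.0021] turn [0.     0.0008 0.0001] shift after-turn axes [-0.0339 -0.0017  0.0021] J [-0.123   0.0682 -0.0787  1.4231  0.     -0.1754]
sh 412 ((0.5328835844993591, 0.0003312663175165653), 0.011893723160028458) [ 0.522  -0.0114  0.0691] [0.5353 0.0121 0.077 ]
top 3107 ((0.5337163209915161, 0.00039291888242587447), 0.027984678745269775) [ 0.5061 -0.0272  0.056 ] [0.5543 0.0279 0.0649]
plate 11796 ((533.8057250976562, 0.4777069091796875), (109.50849914550781, 110.39884948730469), 3.0329976081848145)
knobtop 5183 0.15266670836875357 [ 0.5081 -0.0184  0.1461] [0.5682 0.0212 0.1581] ((536.400390625, -2.0929203033447266), (37.20283889770508, 58.802391052246094), 72.14399719238281)
ztop 0.15275966169931396 tail x 0.5088352544088788 0.0002703699215293102 202 y -0.00047254808842521977
bar y range [-0.0141  0.0012  0.0173] 3268
```

View pics/w13.png

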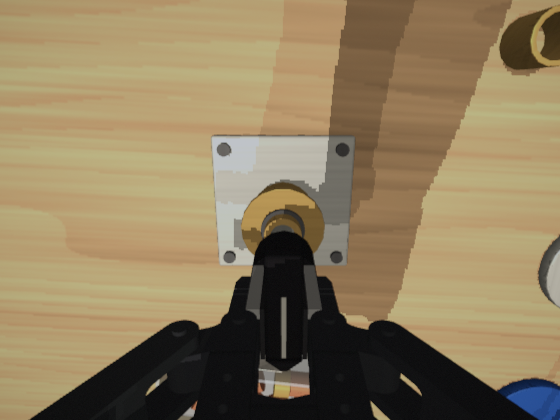

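View pics/s13.png

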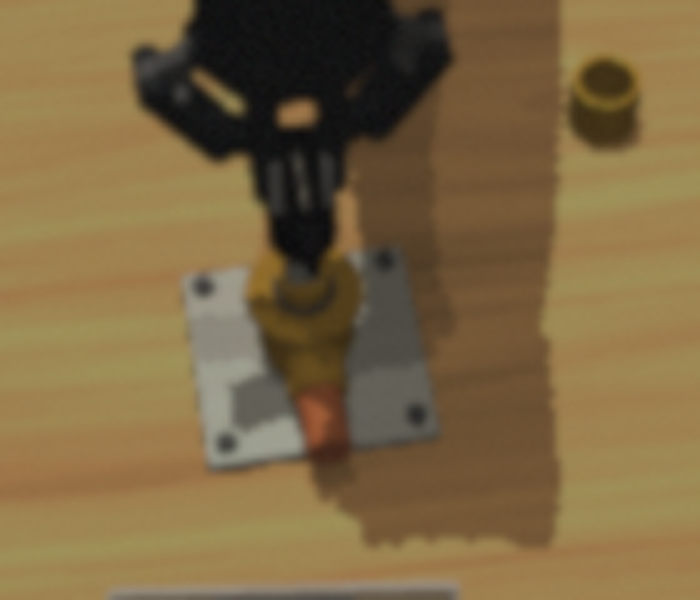

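The knob axis (0.5338, 0.0008) now lies over the spindle (0.534, 0.0004), with the nose towards the stub. I descend in steps and watch the force.

{"name": "apply_moves", "arguments": {
  "targets": [
    [[0.006,0,0],[0,0,0]],
    [[0.004,0,0],[0,0,0]],
    [[0.003,0,0],[0,0,0]],
    [[0,0,0],[0,0,0]]
  ]
}}

```text
t: 18.52
eef_pos: [0.5323, 0.0016, 0.1174]
eef_rot: [0.707, -0.018, 0.707, 0.019]
force: [0.5, 0.1, -1.1]
finger_gap: 0.0139
```

{"name": "apply_moves", "arguments": {
  "targets": [
    [[0.003,0,0],[0,0,0]],
    [[0,0,0],[0,0,0]]
  ]
}}

```text
t: 18.77
eef_pos: [0.5323, 0.0016, 0.1147]
eef_rot: [0.707, -0.019, 0.707, 0.019]
force: [0.2, -0.0, -0.8]
finger_gap: 0.0139
```

{"name": "apply_moves", "arguments": {
  "targets": [
    [[0.003,0,0],[0,0,0]],
    [[0.003,0,0],[0,0,0]],
    [[0.004,0,0],[0,0,0]],
    [[0,0,0],[0,0,0]]
  ]
}}

```text
t: 19.27
eef_pos: [0.5323, 0.0016, 0.1044]
eef_rot: [0.707, -0.018, 0.707, 0.019]
force: [1.3, 0.0, -1.0]
finger_gap: 0.0141
```

{"name": "apply_moves", "arguments": {
  "targets": [
    [[0.003,0,0],[0,0,0]],
    [[0.002,0,0],[0,0,0]],
    [[0,0,0],[0,0,0]]
  ]
}}

```text
t: 19.65
eef_pos: [0.5324, 0.0016, 0.1006]
eef_rot: [0.707, -0.019, 0.707, 0.019]
force: [-1.5, 0.5, 4.7]
finger_gap: 0.0141
```

{"name": "apply_moves", "arguments": {
  "targets": [
    [[0.003,0,0],[0,0,0]],
    [[0.003,0,0],[0,0,0]],
    [[0.002,0,0],[0,0,0]],
    [[0,0,0],[0,0,0]]
  ]
}}

```text
t: 20.15
eef_pos: [0.5326, 0.0015, 0.0957]
eef_rot: [0.708, -0.019, 0.706, 0.018]
force: [-5.8, 1.1, 16.4]
finger_gap: 0.0136
```

{"name": "apply_moves", "arguments": {
  "targets": [
    [[0.002,0,0],[0,0,0]],
    [[0,0,0],[0,0,0]]
  ]
}}

```text
t: 20.4
eef_pos: [0.5327, 0.0016, 0.0956]
eef_rot: [0.708, -0.019, 0.706, 0.018]
force: [-8.3, 2.3, 23.8]
finger_gap: 0.0139
```

{"name": "apply_moves", "arguments": {
  "targets": [
    [[0.001,0,-0.0015],[0,0,0]],
    [[0,0,0],[0,0,0]]
  ]
}}

```text
t: 20.65
eef_pos: [0.5326, 0.0015, 0.0956]
eef_rot: [0.709, -0.019, 0.705, 0.018]
force: [-8.5, 0.4, 24.9]
finger_gap: 0.0141
```

```bash
python3 -c "
from v import *
rel('w14')
p=r.capture('scene'); cv2.imwrite('pics/s14.png',cv2.resize(p['image'][100:280,220:460,::-1],None,fx=3.2,fy=3.2,interpolation=cv2.INTER_CUBIC))
X=np.load('w14.npz')['X'].reshape(-1,3); q=X[(np.hypot(X[:,0]-.534,X[:,1])<.027)&(X[:,2]>.05)&(X[:,2]<.08)&(X[:,0]<.52)]
print(np.histogram(q[:,2],15))
"
```

```text
t 20.7 pos [0.5326 0.0016 0.0956] psi 93.02 gap 0.0139 F [-8.6193  1.6947 24.6406]
shift now-axes [-0.0694 -0.0017  0.0028] turn [0.0003 0.0063 0.0008] shift after-turn axes [-0.0694 -0.0017  0.0024] J [-0.1232  0.074  -0.1437  1.3467  0.0003 -0.1759]
tip 11 ((0.5243796110153198, -0.009965603239834309), 0.0014648940414190292) [ 0.5234 -0.0109  0.0918] [ 0.5253 -0.009   0.0943]
sh 189 ((0.5296490788459778, 0.0009213178418576717), 0.01562521420419216) [ 0.517  -0.0146  0.0691] [0.5305 0.0164 0.0769]
top 3491 ((0.5338313579559326, 0.00037767933099530637), 0.02791101485490799) [ 0.5063 -0.0272  0.0561] [0.5506 0.0278 0.063 ]
plate 14740 ((534.0020751953125, 0.42220306396484375), (109.72663879394531, 110.20820617675781), 3.1053402423858643)
knobtop 5178 0.11708522831447116 [ 0.5076 -0.0184  0.1106] [0.5685 0.0214 0.1225] ((536.196533203125, -2.0794315338134766), (37.34456253051758, 59.02573013305664), 71.20249938964844)
ztop 0.11721587585754963 tail x 0.5085428029487784 0.00026896214250491496 202 y -0.0004605325847738288
bar y range [-0.014   0.0012  0.0171] 3260
(array([  3,   3,  21, 684, 592,  31,   0,   0,   0,   8,  25,  21,  28,
        11,  12]), array([0.0555, 0.0567, 0.058 , 0.0592, 0.0604, 0.0616, 0.0628, 0.0641,
       0.0653, 0.0665, 0.0677, 0.069 , 0.0702, 0.0714, 0.0726, 0.0738]))
```

View pics/w14.png

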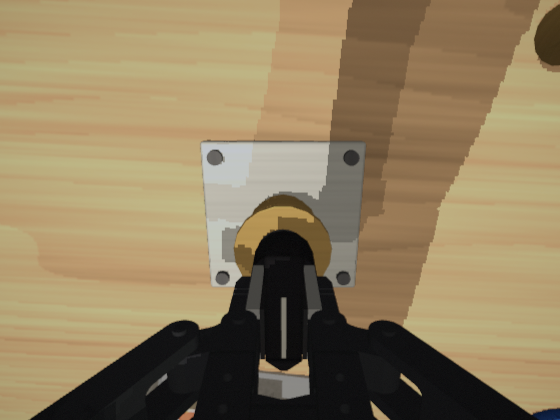

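View pics/s14.png

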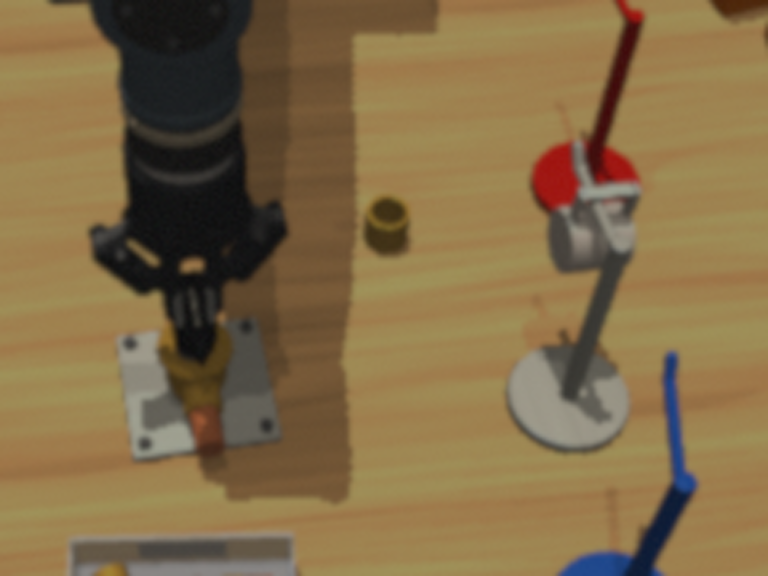

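{"name": "apply_moves", "arguments": {
  "targets": [
    [[0,0,0],[0,0,0]],
    [[0,0,0],[0,0,0]],
    [[0,0,0],[0,0,0]],
    [[0,0,0],[0,0,0]],
    [[0,0,0],[0,0,0]],
    [[0,0,0],[0,0,0]],
    [[0,0,0],[0,0,0]],
    [[0,0,0],[0,0,0]]
  ]
}}

```text
t: 21.75
eef_pos: [0.5326, 0.0016, 0.0956]
eef_rot: [0.709, -0.019, 0.705, 0.018]
force: [-8.3, 1.8, 25.2]
finger_gap: 0.0141
```

```bash
python3 -c "
from v import *
go([.5326,.0016,.0956],93)
print(r.close_job())"
```

```text
t 21.75 pos [0.5326 0.0016 0.0956] psi 93.02 gap 0.0141 F [-8.2932  1.8497 25.2095]
shift now-axes [-0.  0.  0.] turn [0.0004 0.0063 0.0008] shift after-turn axes [-0.  0.  0.] J [-0.1232  0.0741 -0.1437  1.3467  0.0003 -0.1759]
the job is handed in; nothing more can be done
None
```

I lifted the cap off the valve, hung it by its loop on the grey steel hook and let go. I then fitted the knob on the spindle with its nose towards the outlet stub and pressed it down. I handed the job in at 21.75 s, with the gripper still holding the knob down.

- **Cap:** the last scene picture shows it still hanging on the grey hook's arm.
- **Knob:** its top measured 117.1 mm high, against 117 mm expected when fully home with the spindle on its stop. The push was steady at about 25 N for the last second before handing in, and the spring needs 10 N. Heading was within about 0.1° of the plate's 3°.
- **Left alone:** I did not touch the elbow, the coupling or the tray. I did not measure their positions again at the end.
- **Sideways force:** about 8 N towards -x remained on the tool. A 1.5 mm correction did not remove it, but the height shows the knob is not being held up.
- **Camera difference:** the scene and wrist cameras disagreed by about 1 mm on the spindle's position. I used the wrist view for the fit, and the knob went on with no measurable force until it reached the shoulder.

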